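# Press the end plug into a card core with the ratchet clamp and run the clamp back

### The arm

A 7-joint arm with a two-finger parallel gripper is mounted at the origin on a cart in front of the work surface, level with it; the furniture and walls round the work are solid. World frame = base frame: x ahead of the robot, y to its left, z up, the work surface at z = 0. Lengths are in m, angles in rad, forces in N, time in s.
With the tool pointing down it reaches from about 0.425 to 0.925 m from the base axis. Payload 6.8 kg.
Tool frame: the origin (TCP) lies midway between the tips of the shut fingers; the grasp point (between the pads) lies 19 mm behind it (bot.pinch_z is the distance from the TCP to the grasp point, in m); x points along the fingers, y is the direction in which the jaws open and shut, and the axes are right-handed (so a half turn about x gives the same grasp; the last joint's range is limited). The gripper opens to 85 mm and grips with 20 to 120 N. Pads are 22 mm wide; open, the fingers measure 114 mm over their backs; the gripper's body (76 mm by 85 mm) begins 54 mm behind the grasp point. The pads swing forward as they close: fully open they stand 13 mm farther back than shut.
Start: joints at [1.05, 0.477, 0.022, 1.555, -0.011, 1.109, -0.083], TCP at [0.271, -0.618, 0.231] pointing down, gripper open.
Joint ranges: [-2.96, 2.96], [-0.34, 2.1], [-1.41, 1.46], [0.24, 2.44], [-1.37, 4.51], [0.17, 1.92], [-2.96, 2.96]. Speed limits (rad/s): [2.39, 2.39, 3.14, 3.14, 3.14, 3.14, 3.14].

### API

Orientations are given as a unit quaternion [w, x, y, z].
In Python, from station import bot gives the robot as it stands. The module is installed in compiled form; this text tells all that it offers.
- The arm moves only by the tool step_arm, never from a script. Its argument "plan" is a list of rows, each a list of 6 numbers: the shift along the tool's x, y, z in units of 40 mm (1.0 is 40 mm), then the turn, a rotation vector about the tool's x, y, z in units of 360 degrees (1.0 is 360 degrees). In form: [[dx, dy, dz, ax, ay, az], ...]. A call has 1 to 8 rows; each row shifts and turns the commanded pose from where the row before left it, along the tool's axes as they then stand; what a row does not reach is not made up. A row lasts 1/8 s, in which the tool goes at most 62.5 mm and 10.7 degrees, less where a joint would pass 70% of its speed; a pose out of reach is approached as far as the arm can. A call with a number of a shift or a turn outside -1 to 1 is refused whole. A call with a gripper value outside its range is refused whole. "fingers" is the closure, from -1 (fully open) to 1 (shut), set as the call begins (left out, the last holds). The fingers move at their own pace and stop on an object; "force" is the grip in N (left out, the last holds). Time passes only in rows, so rows that do not move let the fingers close. It gives the time, the measured TCP pose, the force and the opening at its end, in the units of the state.
- bot.get_obs(): the state, without advancing time (a new reading comes with each control period).
- bot.read_camera(name): name is "scene" or "top" or "wrist"; returns (picture, depth): 384x512x3 uint8, red, green, blue; 384x512 float32, m along the optical axis (not along the pixel's ray), 0 where there is no reading.
- bot.camera_model(name): a dict with "mtx" (3x3 intrinsics, pixels), "k1" (the pictures are not rectified: a ray, as slopes to the right and down, at radius r is drawn at 1 + k1 r^2 times it, then the intrinsics apply), "origin" and "rotation" of the camera in the world; the wrist camera has in their place "T_tool_cam" (4x4, takes a point from camera to tool coordinates, whose origin is the TCP and whose axes are the tool frame's). Camera axes: x right, y up, looking along -z (the intrinsics and any distortion apply to the point x, -y, -z); pixel columns grow to the right and rows downward; lengths in m; the calibration is good to about 2 mm. A picture is of the moment at which its call begins: read the wrist's pose just before it. camera_model takes no time and is no camera call.
- bot.hand_in(): hands the job in, once; it reports no verdict.
The state is a dict: "t": time; "q": joint angles; "joint_vel": joint speeds; "joint_torque": joint torques, N m; "eef_pos": TCP position; "tool_rot": TCP orientation; "contact_force": force on the tool from outside, world axes, zero at the start; "torque": the same for the moment, N m; "gripper_width": opening from 0.0 (shut) to 1.0 (fully open).
Only numpy, scipy, OpenCV 4.12 (cv2) and the standard library are available. Lean on these libraries where they do the work, as an engineer would, in place of code of your own. Each camera call takes 0.05 s, during which the arm holds its last target.

### The job

Press the wooden end plug fully home into the card core that lies in the ratchet clamp: pump the clamp's long trigger so that the jaw walks up to the plug and pushes it in, and stop as soon as the plug's flange sits flush on the core so that the core is not crushed. Then, never forcing anything, hold the release lever on top of the head down, slide the head all the way back to its rear stop, and let go of everything, leaving the plugged core in its cradle and the other things on the bench alone.

Things in the scene. Friction and masses are not known exactly. Their poses are not given: they have to be found in the camera images.
- clamp: ratchet bar clamp used as a small press, fixed to the bench: dark steel base plate 285 x 90 x 8 mm, toothed bar, grey sliding head, cradle and upright grey anvil at the front end. Origin on the bench under the bar; local x runs along the bar FORWARD (from trigger to anvil), z up. Place and yaw vary. RULE: the hand may press or push on the clamp with at most 40 N.
- head (a joint): how far the sliding head stands forward of its rear stop (a rubber buffer), m: 0 = fully back, up to 0.092. The head is a grey box 64 mm long and 44 mm wide. Its ratchet has a 5 mm pitch: the head slides forward, but cannot go back unless the release lever is held down; then it slides with about 4 N.
- trigger (a joint): angle of the black trigger lever, rad: 0 = up at rest, 0.57 = hard lower stop. It juts rearward (local -x) from the head and travels with it. Pressing it walks the head forward 27 mm per rad (of which the ratchet keeps whole 5 mm teeth); a spring (1.6 to 3.5 N at trigger_pad) raises it again. Jaw force = about 3 x the pressing force beyond the spring, less 4 N.
- trigger_pad (a point): top of the round thumb bar (14 mm thick, 30 mm wide, standing 8 mm proud of the trigger) where the trigger is pressed down, 80 mm behind its hinge, 90 mm above the bench at rest. A good stroke lowers it by 36 mm (head forward 10 mm), the hard stop by 43 mm. It travels forward with the head.
- release (a joint): angle of the release lever, rad: 0 = up at rest, 0.35 = fully down. From 0.25 on, both pawls of the ratchet are lifted clear of the teeth. At release_pad it resists with about 3 N at first to 9 N fully down, a little more when the jaw is under load, when the head also springs back some mm as it lets go.
- release_pad (a point): top of the round thumb bar (12 mm thick, 26 mm wide) on the steel release lever on the head, 30 mm behind its hinge, 96 mm above the bench at rest, 10 mm lower when fully down. 24 mm behind it (local -x) is the front face of an upright rubber-covered horn, 38 mm wide, top 114 mm above the bench, fixed to the head: a finger holding the lever down can push the head back by this horn.
- jaw_pad: round sprung rubber pad, 26 mm across, on the front of the head, 55 mm above the bench; it gives 1 mm per 10 N, up to 9 mm. Its local x points forward. RULE: it may press on the plug and core with at most 65 N.
- jaw_face (a point): middle of the front face of the jaw pad, which meets the plug
- plug (a joint): how far the end plug's flange stands off the end of the core, m: 0 = fully home (flange flush on the core), up to 0.024. It is a tight fit: it moves only under about 28 N from the jaw, so 13 to 16 N on the trigger; once home it stops dead and the force rises (65 N at the jaw is reached at 24 to 27 N on the trigger).
- plug_face (a point): middle of the outer face of the wooden plug's flange (29 mm across, 8 mm thick), facing the jaw
- core: brown card core, 31 mm across and 60 mm long, lying along the bar, loose in the cradle between anvil and jaw; origin at the middle of the end at the anvil, its z axis along the core towards the jaw; it carries the plug
- core_mid (a point): middle of the card core
- cradle (a point): fixed point of the cradle where the middle of the core belongs, 55 mm above the bench
- masking_tape: bystander: roll of masking tape 70 mm across, 24 mm high, lying left of the clamp; origin at its underside
- spanner: bystander: ring spanner 138 mm long, 8 mm high, lying right of the clamp; origin at its underside
- marker: bystander: marker pen 134 mm long, 19 mm high, lying between the clamp and the robot; origin at its underside

How it is judged:
On the way, in this order (a step that is already met when the one before it is completed fails the run):
1. the trigger is pressed down with the jaw pushing on the plug (value of joint trigger above 0.06 rad and contact force between jaw_pad and core above 10 N), for 0.04 s.
2. the plug is fully home in the core (within 1.5 mm) (value of joint plug below 0.0015 m), for 0.1 s.
3. the release lever is held down (value of joint release above 0.2 rad), for 0.1 s.
At the end, for the whole second after the job is handed in: The plug's flange is flush on the core (within 1.5 mm), the head is back at its rear stop (within 5 mm), the trigger and the release lever are up, and the core lies in its cradle within 8 mm of its place (value of joint plug below 0.0015 m and value of joint head below 0.005 m and value of joint trigger below 0.06 rad and value of joint release below 0.12 rad and distance between core_mid and cradle below 0.008 m); the robot touches nothing.
It fails at once if the jaw presses on the plug with more than 65 N (core crushed) (contact force between jaw_pad and core above 65 N).
It fails at once if the hand presses on the clamp with more than 40 N (contact force between the fingers and clamp above 40 N).
It fails at once if the core is knocked out of the cradle (distance between core_mid and cradle above 0.015 m).
It fails at once if a bystander is shifted by more than 30 mm (distance of any of masking_tape, spanner, marker from where it was at the start of the episode above 0.03 m).
It also fails if it takes over 67 s, if anything falls off the work surface, if the arm or the gripper's body presses on something with over 40 N, if the wrist force passes 120 N, or if a joint passes its speed limit or range.

## Working session

There is one attempt and no reset: what is moved stays moved. The work goes in short steps, Python scripts to look and compute and a tool call to move; the robot and the scene stay as the last step left them, time stands still between calls to the robot, and variables do not carry over. Pictures are saved under pics/ and viewed, and the job is handed in when it is done.

Besides the shell and the picture viewer there is one more tool, called after "Request:" by a JSON object that holds its "method" and its "body", one argument or row to a line. step_arm: Moves the arm, as the interface text tells. Shifts and turns lie within -1 to 1; 1 stands for 40 mm of shift or 360 degrees of turn. Its arguments: {"type":"object","properties":{"plan":{"type":"array"},"fingers":{"type":"number"},"force":{"type":"number"}},"required":["plan"]}

```bash
mkdir -p pics
cat > h.py <<'E'
import numpy as np, cv2
from station import bot
def save(n,fn):
    o=bot.get_obs(); p,d=bot.read_camera(n); cv2.imwrite('pics/'+fn+'.png',p[:,:,::-1]); np.savez('pics/'+fn+'.npz',p=p,d=d,pos=o['eef_pos'],rot=o['tool_rot']); return p,d,o
def R(q):
    from scipy.spatial.transform import Rotation as Q
    q=np.array(q); return Q.from_quat([q[1],q[2],q[3],q[0]]).as_matrix()
def cam(n,o=None):
    c=bot.camera_model(n)
    if n=='wrist':
        T=np.array(c['T_tool_cam']); Rt=R(o['tool_rot']); return c, np.array(o['eef_pos'])+Rt@T[:3,3], Rt@T[:3,:3]
    return c,np.array(c['origin']),np.array(c['rotation'])
def ray(c,Rw,u,v):
    K=np.array(c['mtx']); k=c['k1']
    xy=cv2.undistortPoints(np.array([[[u,v]]],float),K,np.array([k,0,0,0,0.]))[0,0]
    return Rw@np.array([xy[0],-xy[1],-1.])
def onplane(n,u,v,z,o=None):
    c,O,Rw=cam(n,o); r=ray(c,Rw,u,v); return O+r*(z-O[2])/r[2]
def atdepth(n,u,v,d,o=None):
    c,O,Rw=cam(n,o); return O+ray(c,Rw,u,v)*d
E
python3 - <<'E'
from h import *
o=bot.get_obs();print(o)
for n in('scene','top','wrist'):
    save(n,n+'0');print(n,bot.camera_model(n))
E
```

```text
{'t': 0.0, 'q': array([ 1.04989264,  0.47778401,  0.02236204,  1.55644012, -0.01152331,
        1.10926837, -0.08312794]), 'joint_vel': array([ 0.00086767, -0.00018374, -0.0015968 , -0.00051992, -0.00043028,
       -0.00081801, -0.00017228]), 'joint_torque': array([-8.73510326e-04, -5.96458912e+01,  1.60777666e+00, -2.81199950e+01,
        1.24510902e-02,  9.35838092e-03, -1.28844255e-05]), 'eef_pos': array([ 0.27054615, -0.61778078,  0.2303417 ]), 'tool_rot': array([-0.14429849, -0.69193087, -0.14550433,  0.69227026]), 'contact_force': array([0.53225444, 0.52569737, 0.77293594]), 'torque': array([-0.01581843, -0.04751901, -0.01848196]), 'gripper_width': 1.000856938091037}
scene {'mtx': array([[398.45847545,   0.        , 252.09721223],
       [  0.        , 398.45847545, 188.69241641],
       [  0.        ,   0.        ,   1.        ]]), 'k1': -0.14303338197068297, 'origin': array([0.04683167, 0.69953757, 1.0956809 ]), 'rotation': array([-0.29526212, -0.09774539,  0.32314723,  0.89377961])}
top {'mtx': array([[427.70286671,   0.        , 253.48408776],
       [  0.        , 427.70286671, 186.33075643],
       [  0.        ,   0.        ,   1.        ]]), 'k1': -0.040347569868025505, 'origin': array([0.35371859, 0.00705864, 1.17698504]), 'rotation': array([-0.69849692, -0.05275544,  0.06270702,  0.71090558])}
wrist {'mtx': array([[313.12396811,   0.        , 256.39377778],
       [  0.        , 313.12396811, 194.41466125],
       [  0.        ,   0.        ,   1.        ]]), 'k1': -0.02147478587090436, 'T_tool_cam': array([[ 1.29193133e-03,  2.99644265e-01, -9.54050127e-01,
        -1.42664114e-01],
       [ 9.99998764e-01, -1.24189578e-03,  9.64103205e-04,
         4.39359908e-04],
       [-8.95942834e-04, -9.54050194e-01, -2.99645499e-01,
        -7.75444007e-02],
       [ 0.00000000e+00,  0.00000000e+00,  0.00000000e+00,
         1.00000000e+00]])}
```

```bash
sed -i "s/np.array(c\['rotation'\])/R(c['rotation'])/" h.py; python3 -c "
import cv2,numpy as np
"
```

```text
(no output)
```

View pics/top0.png

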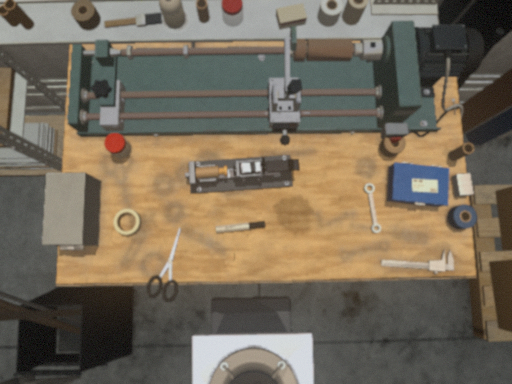

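View pics/scene0.png

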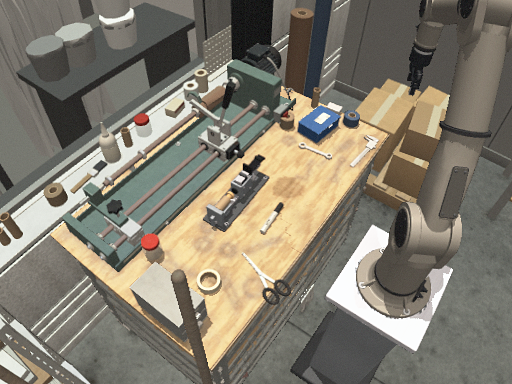

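View pics/wrist0.png

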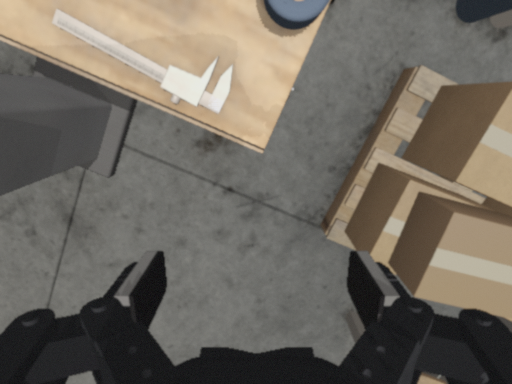

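Run:
```python
from h import *
p=np.load('pics/top0.npz');im=p['p'];c=im[140:210,170:320]
cv2.imwrite('pics/z0.png',cv2.resize(c,None,fx=5.3,fy=5.3,interpolation=cv2.INTER_CUBIC)[:,:,::-1])
for u,v in[(190,192),(298,183),(187,165),(293,156),(245,169),(126,222),(372,205),(240,227)]:
    d=float(p['d'][v,u]); print(u,v,d,atdepth('top',u,v,d).round(3),onplane('top',u,v,0).round(3))
```

```text
190 192 1.1789031028747559 [0.533 0.164 0.009] [0.535 0.165 0.   ]
298 183 1.2002506256103516 [ 0.556 -0.137 -0.004] [ 0.555 -0.136  0.   ]
187 165 1.1994366645812988 [0.611 0.174 0.001] [0.612 0.174 0.   ]
293 156 1.2074590921401978 [ 0.633 -0.125  0.001] [ 0.633 -0.125  0.   ]
245 169 1.1116098165512085 [0.579 0.011 0.087] [0.597 0.012 0.   ]
126 222 1.1725997924804688 [ 0.454  0.341 -0.   ] [0.454 0.341 0.   ]
372 205 1.183644413948059 [ 0.489 -0.339  0.005] [ 0.489 -0.341  0.   ]
240 227 1.1569510698318481 [0.434 0.027 0.017] [0.435 0.028 0.   ]
```

View pics/z0.png

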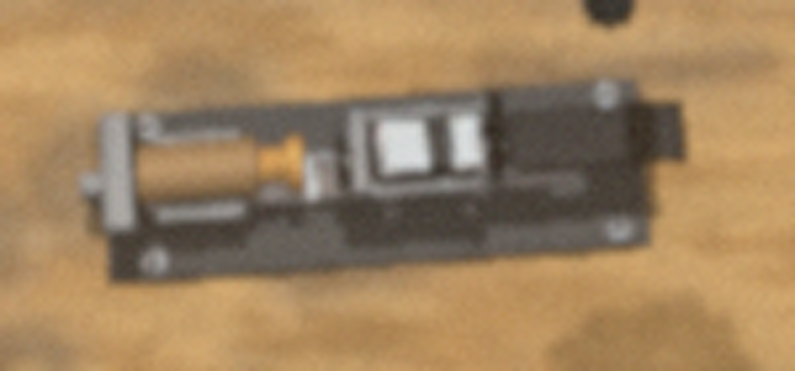

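Run:
```python
from h import *
o=bot.get_obs();print(R(o['tool_rot']).round(3))
f=lambda u,v,z:onplane('top',170+u/5.3-.4,140+v/5.3-.4,z)
a,b,c=[f(*q,.008) for q in [(112,282),(650,242),(630,80)]]
print(a,b,c,np.linalg.norm(a-b),np.linalg.norm(b-c),np.degrees(np.arctan2(*(a-b)[[1,0]])))
```

```text
[[-0.001  0.401 -0.916]
 [ 0.001 -0.916 -0.401]
 [-1.    -0.001  0.   ]]
[0.53114426 0.16231169 0.008     ] [ 0.5476235  -0.11888558  0.008     ] [ 0.63482033 -0.11120072  0.008     ] 0.2816797299413798 0.08753481519366436 93.35391710928495
```

Request:
{"method": "step_arm", "body": {
  "plan": [
    [0, 0, 0, 0.028, 0, 0],
    [0, 0, 0, 0.028, 0, 0],
    [0, -0.9, -0.55, 0, 0, 0],
    [0, -0.9, -0.55, 0, 0, 0],
    [0, -0.9, -0.55, 0, 0, 0],
    [0, -0.9, -0.55, 0, 0, 0],
    [0, -0.9, -0.55, 0, 0, 0],
    [0, -0.9, -0.55, 0, 0, 0]
  ],
  "fingers": 1
}}

```text
t: 1.15
eef_pos: [0.3898, -0.3933, 0.2311]
tool_rot: [-0.021, -0.707, -0.022, 0.707]
contact_force: [1.1, -1.0, -0.1]
gripper_width: 0.003
```

Request:
{"method": "step_arm", "body": {
  "plan": [
    [0, -0.9, -0.55, 0, 0, 0],
    [0, -0.9, -0.55, 0, 0, 0],
    [0, -0.9, -0.55, 0, 0, 0],
    [0, -0.9, -0.55, 0, 0, 0],
    [0, -0.9, -0.55, 0, 0, 0],
    [0, -0.9, -0.55, 0, 0, 0],
    [0, -0.9, -0.55, 0, 0, 0],
    [0, 0, 0, 0, 0, 0]
  ]
}}

```text
t: 2.15
eef_pos: [0.5292, -0.1296, 0.2312]
tool_rot: [0.023, 0.707, 0.024, -0.707]
contact_force: [-0.5, 0.6, 1.2]
gripper_width: 0.003
```

Run:
```python
from h import *
p,d,o=save('wrist','w1');print(o,R(o['tool_rot']).round(3))
cv2.imwrite('pics/w1z.png',cv2.resize(p,(768,576),interpolation=cv2.INTER_CUBIC)[:,:,::-1])
```

```text
{'t': 2.15, 'q': array([ 0.2569512 ,  0.27089245, -0.15611507,  1.86011824,  0.04695647,
        1.01389392, -1.42168824]), 'joint_vel': array([ 0.04288485, -0.00964974,  0.0597579 ,  0.01840513,  0.01931344,
        0.00689145,  0.03116458]), 'joint_torque': array([ -1.33689344, -44.81047153,  -1.50126927, -26.98286176,
        -0.15513053,  -0.07740247,  -0.35043161]), 'eef_pos': array([ 0.52918789, -0.12959975,  0.23118384]), 'tool_rot': array([ 0.02325467,  0.70690335,  0.0244556 , -0.70650463]), 'contact_force': array([-0.48035253,  0.60747852,  1.21715218]), 'torque': array([-0.04468374,  0.00118593, -0.01301584]), 'gripper_width': 0.003196223171940648} [[ 0.001  0.067 -0.998]
 [ 0.002 -0.998 -0.067]
 [-1.    -0.002 -0.001]]
```

View pics/w1z.png

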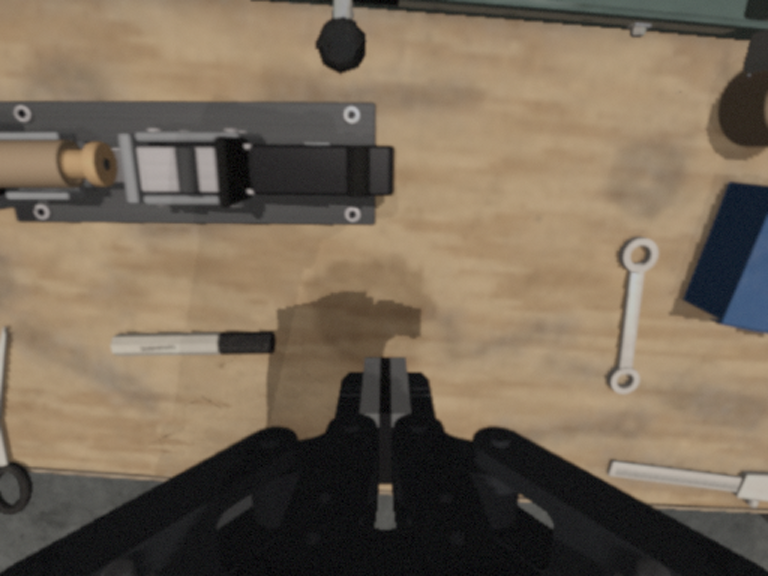

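```bash
cat > m.py <<'E'
from h import *
def load(fn):
    z=np.load('pics/'+fn+'.npz'); return z['p'],z['d'],dict(eef_pos=z['pos'],tool_rot=z['rot'])
def tc(P,o): return R(o['tool_rot']).T@(np.array(P)-o['eef_pos'])
E
python3 - <<'E'
from m import *
p,d,o=load('w1')
cv2.imwrite('pics/w1c.png',cv2.resize(p[60:155,0:270],None,fx=2.9,fy=2.9,interpolation=cv2.INTER_CUBIC)[:,:,::-1])
for nm,u,v,z in [('trigpad',358,169,.09),('relpad',187,170,.096),('hornL',222,170,.114),('jaw',125,168,.055),('plugface',105,163,.055),('plate c1',375,103,.008),('plate c2',375,223,.008)]:
    u/=1.5;v/=1.5; P=onplane('wrist',u,v,z,o); dd=d[int(v),int(u)]
    print(nm,P.round(4),'depth z',atdepth('wrist',u,v,dd,o).round(4),'tool',(tc(P,o)*1000).round(1))
E
```

```text
trigpad [ 0.5917 -0.1093  0.09  ] depth z [ 0.5917 -0.1092  0.0884] tool [141.3 -15.8 -63.7]
relpad [ 0.585  -0.0111  0.096 ] depth z [ 0.585  -0.011   0.0958] tool [ 135.4 -114.2  -63.6]
hornL [ 0.5876 -0.0374  0.114 ] depth z [ 0.5877 -0.0376  0.1146] tool [117.4 -87.8 -64.4]
jaw [0.5805 0.047  0.055 ] depth z [0.5827 0.0324 0.0822] tool [ 176.5 -172.4  -63. ]
plugface [0.5829 0.0601 0.055 ] depth z [0.5829 0.0601 0.055 ] tool [ 176.5 -185.4  -66.3]
plate c1 [ 0.6349 -0.1147  0.008 ] depth z [ 0.6356 -0.1145 -0.0008] tool [ 223.3   -7.3 -106.4]
plate c2 [ 0.5475 -0.1202  0.008 ] depth z [ 5.461e-01 -1.201e-01 -4.000e-04] tool [223.2  -7.8 -18.7]
```

View pics/w1c.png

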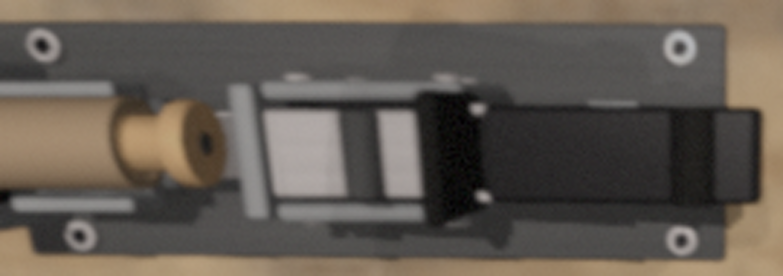

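Run:
```python
from m import *
p,d,o=load('w1')
for u,v in[(342,45),(342,5),(500,8)]:
    P=atdepth('wrist',u/1.5,v/1.5,d[int(v/1.5),int(u/1.5)],o); print(P.round(3))
z=np.load('pics/top0.npz')
for u,v in [(285,140),(293,87),(290,50),(285,125)]: print(atdepth('top',u,v,z['d'][v,u]).round(3))
```

```text
[ 0.658 -0.096  0.083]
[ 0.68  -0.095  0.077]
[ 0.697 -0.193  0.029]
[ 0.656 -0.095  0.086]
[ 0.69  -0.089  0.361]
[ 0.873 -0.109  0.161]
[ 0.696 -0.096  0.091]
```

Request:
{"method": "step_arm", "body": {
  "plan": [
    [0.5, -0.15, -0.5, 0, 0, 0],
    [0.5, -0.15, -0.55, 0, 0, 0],
    [0.7, -0.15, -0.54, 0, 0, 0],
    [0.5, 0, 0, 0, 0, 0],
    [0.4, 0, 0, 0, 0, 0],
    [0, 0, 0, 0, 0, 0]
  ]
}}

```text
t: 2.95
eef_pos: [0.5888, -0.113, 0.1261]
tool_rot: [-0.021, -0.706, -0.021, 0.708]
contact_force: [0.3, -0.1, 0.5]
gripper_width: 0.001
```

Request:
{"method": "step_arm", "body": {
  "plan": [
    [-1, 0, 0, 0, 0, 0],
    [-0.5, 0, 0, -0.028, 0, 0],
    [0, 0, 0, -0.028, 0, 0],
    [0, 0, 0, -0.028, 0, 0],
    [0, 0, 0, -0.028, 0, 0],
    [0, 0, 0, -0.028, 0, 0],
    [0, 0, 0, -0.028, 0, 0],
    [0, 0, 0, -0.028, 0, 0]
  ]
}}

```text
t: 3.95
eef_pos: [0.5903, -0.1128, 0.1886]
tool_rot: [0.428, 0.564, 0.427, -0.563]
contact_force: [0.4, 0.1, -0.1]
gripper_width: -0.004
```

Request:
{"method": "step_arm", "body": {
  "plan": [
    [0, 0, 0, -0.028, 0, 0],
    [0, 0, 0, -0.028, 0, 0],
    [0, 0, 0, -0.028, 0, 0],
    [0, 0, 0, -0.028, 0, 0],
    [0, 0, 0, -0.028, 0, 0],
    [0, 0, 0, -0.028, 0, 0],
    [0, 0, 0, -0.028, 0, 0],
    [0, 0, 0, -0.028, 0, 0]
  ]
}}

```text
t: 4.95
eef_pos: [0.5903, -0.1129, 0.1885]
tool_rot: [0.691, 0.153, 0.69, -0.154]
contact_force: [-0.3, 0.2, 0.7]
gripper_width: 0.003
```

Request:
{"method": "step_arm", "body": {
  "plan": [
    [0, 0, 0, -0.028, 0, 0],
    [0, 0, 0, -0.028, 0, 0],
    [0, 0, 0, -0.026, 0, 0],
    [0, 0, 0, 0, 0, 0]
  ]
}}

```text
t: 5.45
eef_pos: [0.5903, -0.1129, 0.1881]
tool_rot: [0.707, -0.025, 0.706, 0.025]
contact_force: [-0.4, -0.1, 0.2]
gripper_width: 0.001
```

Run:
```python
from m import *
p,d,o=save('wrist','w2');print(o['eef_pos'],o['q'][6],o['contact_force'],R(o['tool_rot']).round(3))
cv2.imwrite('pics/w2z.png',cv2.resize(p,(768,576),interpolation=cv2.INTER_CUBIC)[:,:,::-1])
p,d,o=save('scene','s2')
cv2.imwrite('pics/s2z.png',cv2.resize(p[50:250,130:400],None,fx=2.8,fy=2.8,interpolation=cv2.INTER_CUBIC)[:,:,::-1])
print(tc([ 0.5917,-0.1093,0.09],o)*1000)
```

```text
[ 0.59025147 -0.11290583  0.18808456] 1.3575939869839428 [-0.41758549 -0.0662339   0.20304902] [[ 0.001 -0.071  0.998]
 [-0.001  0.998  0.071]
 [-1.    -0.001  0.001]]
[97.95839362  3.39008314  1.64294819]
```

View pics/w2z.png

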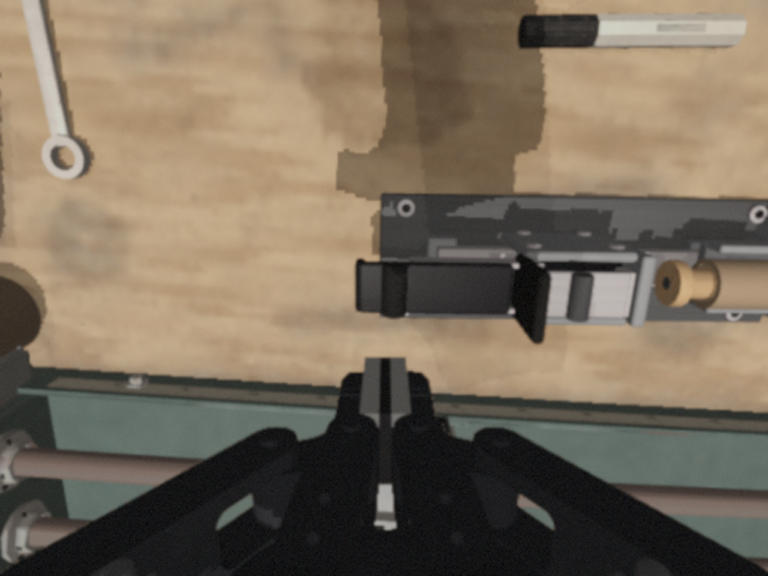

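View pics/s2z.png

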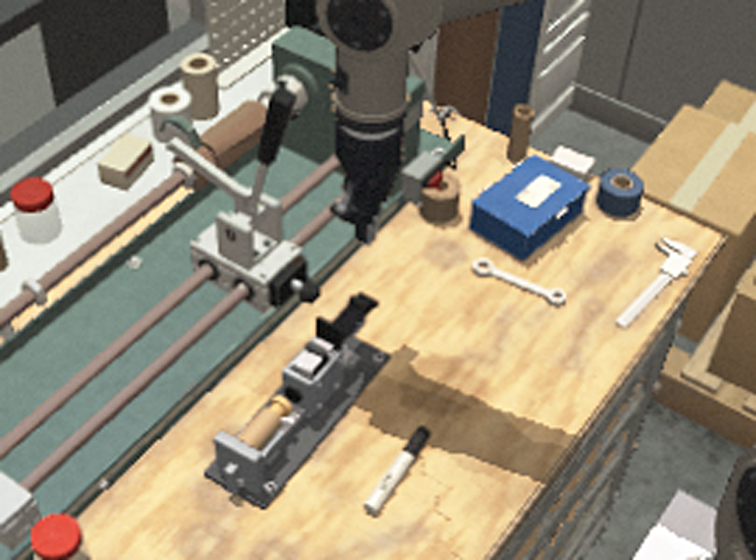

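Run:
```python
from m import *
p,d,o=load('w2')
for nm,u,v,z in [('trigpad',394,290,.09),('relpad',580,297,.096),('hornF',547,300,.114),('plugface',667,284,.055),('flangeback',689,284,.055),('coreend',712,284,.055),('coreside top',720,264,.055),('jaw front', 655,284,.055)]:
    u/=1.5;v/=1.5; P=onplane('wrist',u,v,z,o); dd=d[int(v),int(u)]
    print(nm,P.round(4),'depth',atdepth('wrist',u,v,dd,o).round(4),'tool',(tc(P,o)*1000).round(1))
```

```text
trigpad [ 0.589  -0.1077  0.09  ] depth [ 0.5892 -0.1077  0.0894] tool [98.1  5.3 -1. ]
relpad [ 0.584  -0.0098  0.096 ] depth [ 0.5841 -0.0096  0.0955] tool [ 92.  103.3   0.9]
hornF [ 0.5814 -0.034   0.114 ] depth [ 0.5814 -0.034   0.114 ] tool [74.  79.4 -3.3]
plugface [0.5838 0.0614 0.055 ] depth [0.5835 0.0606 0.0563] tool [132.9 174.5   5.8]
flangeback [0.5828 0.0752 0.055 ] depth [0.5795 0.0658 0.0684] tool [132.9 188.3   5.8]
coreend [0.5818 0.0897 0.055 ] depth [0.5796 0.083  0.0639] tool [132.9 202.8   5.7]
coreside top [0.5689 0.0911 0.055 ] depth [0.5675 0.0857 0.0621] tool [132.9 205.1  -7. ]
jaw front [0.5843 0.054  0.055 ] depth [0.591  0.0704 0.0286] tool [132.9 167.    5.8]
```

Request:
{"method": "step_arm", "body": {
  "plan": [
    [1, 0.18, 0, 0, 0, 0],
    [0.8, 0, 0, 0, 0, 0],
    [0.3, 0, 0, 0, 0, 0],
    [0.1, 0, 0, 0, 0, 0],
    [0, 0, 0, 0, 0, 0]
  ]
}}

```text
t: 6.18
eef_pos: [0.5904, -0.1048, 0.1002]
tool_rot: [0.707, -0.026, 0.706, 0.026]
contact_force: [0.6, 1.3, 0.5]
gripper_width: -0.002
```

Run:
```python
from m import *
p,d,o=save('wrist','w3');print(o['eef_pos'],o['contact_force'])
cv2.imwrite('pics/w3z.png',cv2.resize(p,(768,576),interpolation=cv2.INTER_CUBIC)[:,:,::-1])
```

```text
[ 0.59035834 -0.10480656  0.10024534] [0.58375992 1.34639935 0.47595877]
```

View pics/w3z.png

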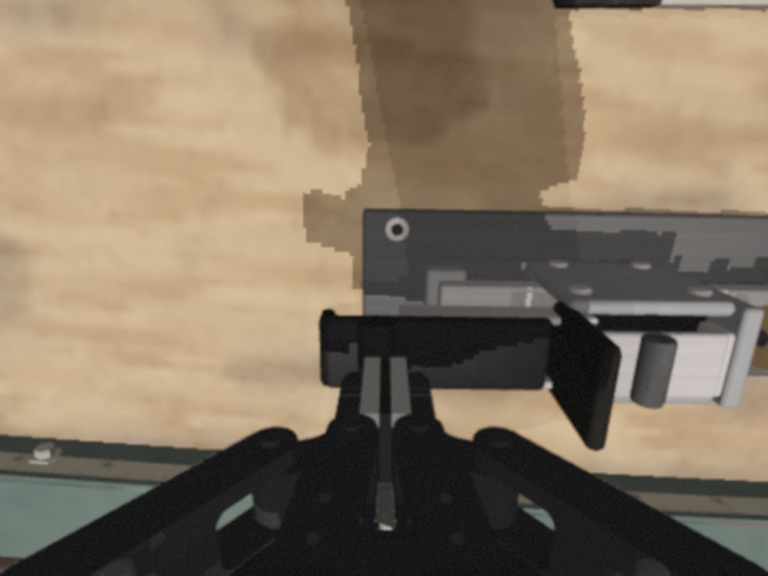

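Request:
{"method": "step_arm", "body": {
  "plan": [
    [0.2, 0, 0, 0, 0, 0],
    [0.1, 0.02, 0, 0, 0, 0],
    [0.1, 0.02, 0, 0, 0, 0],
    [0.1, 0.02, 0, 0, 0, 0],
    [0.1, 0.02, 0, 0, 0, 0],
    [0, 0, 0, 0, 0, 0]
  ]
}}

```text
t: 6.98
eef_pos: [0.5896, -0.1017, 0.0752]
tool_rot: [0.707, -0.026, 0.707, 0.026]
contact_force: [0.8, -2.4, 3.8]
gripper_width: -0.004
```

Request:
{"method": "step_arm", "body": {
  "plan": [
    [0.1, 0.025, 0, 0, 0, 0],
    [0.1, 0.025, 0, 0, 0, 0],
    [0.1, 0.025, 0, 0, 0, 0],
    [0, 0, 0, 0, 0, 0]
  ]
}}

```text
t: 7.48
eef_pos: [0.5894, -0.0979, 0.0632]
tool_rot: [0.707, -0.026, 0.706, 0.026]
contact_force: [0.6, -0.3, 4.4]
gripper_width: 0.001
```

Request:
{"method": "step_arm", "body": {
  "plan": [
    [0.1, 0.025, 0, 0, 0, 0],
    [0.1, 0.025, 0, 0, 0, 0],
    [0.05, 0.025, 0, 0, 0, 0],
    [0, 0, 0, 0, 0, 0]
  ]
}}

```text
t: 7.98
eef_pos: [0.5892, -0.094, 0.0536]
tool_rot: [0.707, -0.026, 0.706, 0.027]
contact_force: [0.5, 2.2, 5.4]
gripper_width: -0.002
```

Run:
```python
from m import *
p,d,o=save('scene','s3');print(o['eef_pos'],o['contact_force'])
cv2.imwrite('pics/s3z.png',cv2.resize(p[140:240,180:310],None,fx=6,fy=6,interpolation=cv2.INTER_CUBIC)[:,:,::-1])
p,d,o=save('wrist','w4')
cv2.imwrite('pics/w4z.png',cv2.resize(p,(768,576),interpolation=cv2.INTER_CUBIC)[:,:,::-1])
```

```text
[ 0.58920627 -0.0939516   0.05357219] [0.53141338 2.24971887 5.38895236]
```

View pics/s3z.png

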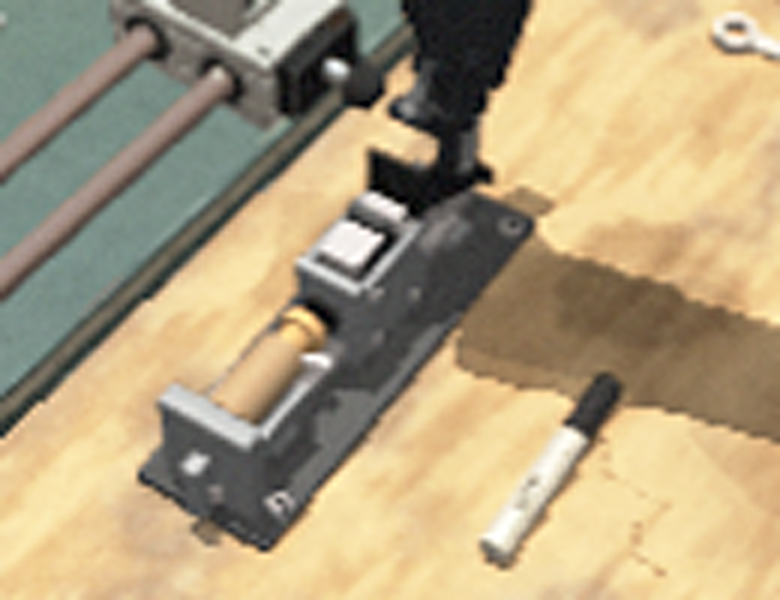

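View pics/w4z.png

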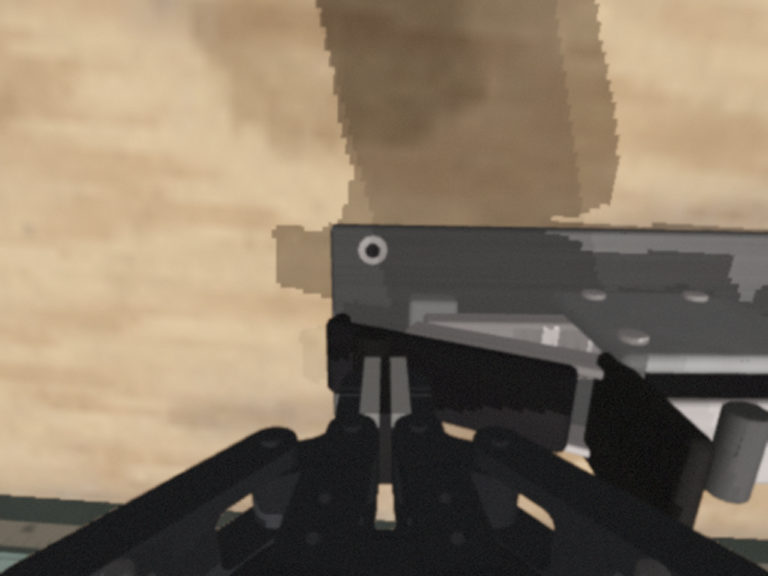

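Request:
{"method": "step_arm", "body": {
  "plan": [
    [0.05, 0, 0, 0, 0, 0],
    [0, 0, 0, 0, 0, 0],
    [-0.5, 0, 0, 0, 0, 0],
    [-0.5, 0, 0, 0, 0, 0],
    [-0.1, 0, 0, 0, 0, 0],
    [0, 0, 0, 0, 0, 0]
  ]
}}

```text
t: 8.82
eef_pos: [0.5889, -0.0959, 0.0957]
tool_rot: [0.707, -0.026, 0.706, 0.026]
contact_force: [0.1, -0.3, -0.2]
gripper_width: -0.001
```

Run:
```python
from m import *
p,d,o=save('wrist','w5');print(o['eef_pos'],o['contact_force'])
cv2.imwrite('pics/w5z.png',cv2.resize(p,(768,576),interpolation=cv2.INTER_CUBIC)[:,:,::-1])
```

```text
[ 0.58890698 -0.09594277  0.09568062] [ 0.13481837 -0.2596319  -0.15183881]
```

View pics/w5z.png

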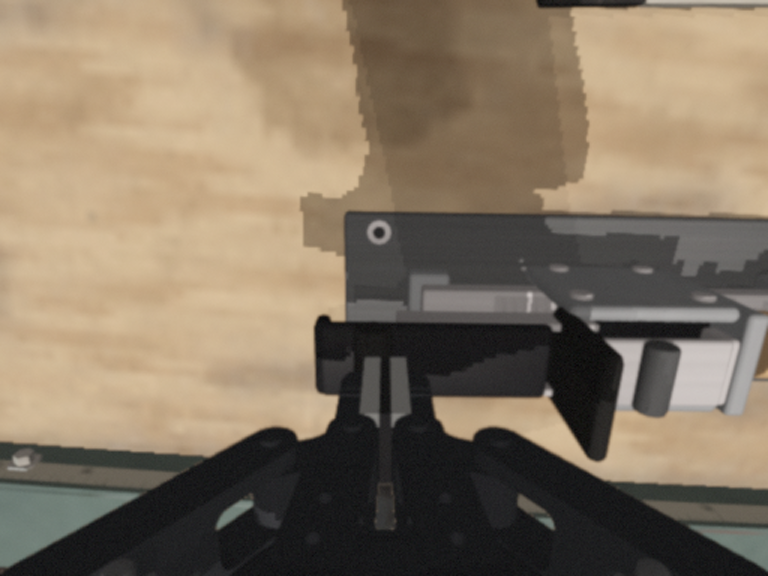

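Request:
{"method": "step_arm", "body": {
  "plan": [
    [0.15, 0, 0, 0, 0, 0],
    [0.1, 0.02, 0, 0, 0, 0],
    [0.1, 0.02, 0, 0, 0, 0],
    [0.05, 0.02, 0, 0, 0, 0]
  ]
}}

```text
t: 9.38
eef_pos: [0.5888, -0.0937, 0.079]
tool_rot: [0.707, -0.026, 0.707, 0.026]
contact_force: [0.1, -3.0, 4.8]
gripper_width: 0.001
```

Request:
{"method": "step_arm", "body": {
  "plan": [
    [0.07, 0.02, 0, 0, 0, 0],
    [0.07, 0.02, 0, 0, 0, 0],
    [0, 0, 0, 0, 0, 0]
  ]
}}

```text
t: 9.75
eef_pos: [0.5888, -0.0915, 0.0736]
tool_rot: [0.707, -0.026, 0.707, 0.026]
contact_force: [0.4, -2.1, 2.6]
gripper_width: 0.0
```

Request:
{"method": "step_arm", "body": {
  "plan": [
    [0.07, 0.02, 0, 0, 0, 0],
    [0.07, 0.02, 0, 0, 0, 0],
    [0, 0, 0, 0, 0, 0]
  ]
}}

```text
t: 10.12
eef_pos: [0.5887, -0.0896, 0.068]
tool_rot: [0.707, -0.026, 0.707, 0.026]
contact_force: [0.6, -1.1, 3.6]
gripper_width: -0.001
```

Request:
{"method": "step_arm", "body": {
  "plan": [
    [0.07, 0.02, 0, 0, 0, 0],
    [0.07, 0.02, 0, 0, 0, 0],
    [0, 0, 0, 0, 0, 0]
  ]
}}

```text
t: 10.5
eef_pos: [0.5885, -0.0878, 0.0624]
tool_rot: [0.707, -0.026, 0.707, 0.026]
contact_force: [0.4, -0.4, 5.0]
gripper_width: -0.003
```

Request:
{"method": "step_arm", "body": {
  "plan": [
    [0.07, 0.02, 0, 0, 0, 0],
    [0.07, 0.02, 0, 0, 0, 0],
    [0, 0, 0, 0, 0, 0]
  ]
}}

```text
t: 10.88
eef_pos: [0.5884, -0.0856, 0.057]
tool_rot: [0.707, -0.026, 0.706, 0.027]
contact_force: [-0.6, 1.0, 5.1]
gripper_width: -0.002
```

Request:
{"method": "step_arm", "body": {
  "plan": [
    [0.07, 0.02, 0, 0, 0, 0],
    [0.05, 0.02, 0, 0, 0, 0],
    [0, 0, 0, 0, 0, 0]
  ]
}}

```text
t: 11.25
eef_pos: [0.5884, -0.0836, 0.0525]
tool_rot: [0.707, -0.026, 0.706, 0.027]
contact_force: [-1.8, 1.6, 7.0]
gripper_width: -0.004
```

Request:
{"method": "step_arm", "body": {
  "plan": [
    [-0.5, 0, 0, 0, 0, 0],
    [-0.5, -0.05, 0, 0, 0, 0],
    [-0.1, 0, 0, 0, 0, 0],
    [0, 0, 0, 0, 0, 0]
  ]
}}

```text
t: 11.75
eef_pos: [0.5883, -0.0875, 0.0965]
tool_rot: [0.707, -0.026, 0.706, 0.026]
contact_force: [-0.1, 0.8, 0.1]
gripper_width: -0.001
```

Run:
```python
from m import *
p,d,o=save('scene','s6');print(o['eef_pos'],o['contact_force'])
a=cv2.resize(p[165:215,205:270],None,fx=6,fy=6,interpolation=cv2.INTER_CUBIC)
p,d,o=save('top','t6')
b=cv2.resize(p[155:195,185:250],None,fx=6,fy=6,interpolation=cv2.INTER_CUBIC)
p,d,o=save('wrist','w6')
cv2.imwrite('pics/s6z.png',np.vstack([a,b])[:,:,::-1])
cv2.imwrite('pics/w6z.png',p[:,:,::-1])
```

```text
[ 0.58832395 -0.08750616  0.09647772] [-0.09731335  0.77706785  0.05520913]
```

View pics/s6z.png

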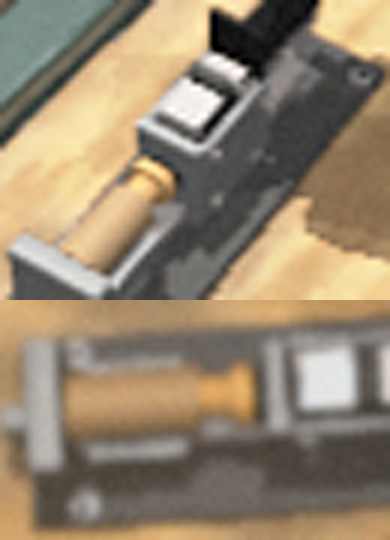

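View pics/w6z.png

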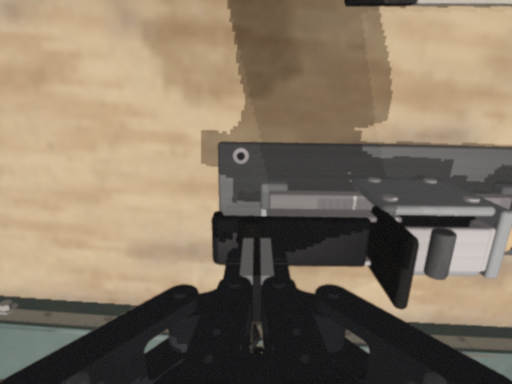

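Request:
{"method": "step_arm", "body": {
  "plan": [
    [0.15, 0.05, 0, 0, 0, 0],
    [0.1, 0.02, 0, 0, 0, 0],
    [0.05, 0.02, 0, 0, 0, 0],
    [0, 0, 0, 0, 0, 0]
  ]
}}

```text
t: 12.4
eef_pos: [0.5881, -0.0842, 0.0841]
tool_rot: [0.707, -0.026, 0.707, 0.026]
contact_force: [-0.8, -2.3, 4.6]
gripper_width: -0.001
```

Request:
{"method": "step_arm", "body": {
  "plan": [
    [0.05, 0.02, 0, 0, 0, 0],
    [0.05, 0.02, 0, 0, 0, 0],
    [0, 0, 0, 0, 0, 0]
  ]
}}

```text
t: 12.78
eef_pos: [0.5885, -0.0816, 0.0806]
tool_rot: [0.707, -0.026, 0.706, 0.026]
contact_force: [-0.6, -1.3, 6.0]
gripper_width: 0.0
```

Request:
{"method": "step_arm", "body": {
  "plan": [
    [0.05, 0.02, 0, 0, 0, 0],
    [0.05, 0.02, 0, 0, 0, 0],
    [0, 0, 0, 0, 0, 0]
  ]
}}

```text
t: 13.15
eef_pos: [0.5888, -0.0781, 0.0769]
tool_rot: [0.707, -0.026, 0.706, 0.027]
contact_force: [-0.6, 2.3, 6.6]
gripper_width: 0.0
```

Request:
{"method": "step_arm", "body": {
  "plan": [
    [0.05, 0.02, 0, 0, 0, 0],
    [0.05, 0.02, 0, 0, 0, 0],
    [0, 0, 0, 0, 0, 0]
  ]
}}

```text
t: 13.52
eef_pos: [0.5889, -0.0768, 0.0732]
tool_rot: [0.708, -0.026, 0.706, 0.027]
contact_force: [-0.9, 0.9, 9.6]
gripper_width: -0.001
```

Request:
{"method": "step_arm", "body": {
  "plan": [
    [0.05, 0, 0, 0, 0, 0],
    [0.05, 0, 0, 0, 0, 0],
    [0, 0, 0, 0, 0, 0]
  ]
}}

```text
t: 13.9
eef_pos: [0.5889, -0.0763, 0.0697]
tool_rot: [0.708, -0.026, 0.706, 0.027]
contact_force: [-3.4, 1.8, 13.5]
gripper_width: -0.0
```

Request:
{"method": "step_arm", "body": {
  "plan": [
    [0.05, 0, 0, 0, 0, 0],
    [0.05, 0, 0, 0, 0, 0],
    [0, 0, 0, 0, 0, 0]
  ]
}}

```text
t: 14.28
eef_pos: [0.5889, -0.0756, 0.0662]
tool_rot: [0.708, -0.026, 0.706, 0.028]
contact_force: [-4.8, 2.7, 17.6]
gripper_width: -0.002
```

Request:
{"method": "step_arm", "body": {
  "plan": [
    [0.04, 0, 0, 0, 0, 0],
    [0.02, 0, 0, 0, 0, 0],
    [0, 0, 0, 0, 0, 0]
  ]
}}

```text
t: 14.65
eef_pos: [0.5889, -0.0749, 0.0641]
tool_rot: [0.708, -0.026, 0.706, 0.028]
contact_force: [-5.2, 4.0, 20.0]
gripper_width: -0.001
```

Run:
```python
from m import *
p,d,o=save('scene','s7');print(o['eef_pos'],o['contact_force'],o['torque'])
a=cv2.resize(p[165:215,205:270],None,fx=8,fy=8,interpolation=cv2.INTER_CUBIC)
cv2.imwrite('pics/s7z.png',a[:,:,::-1])
p,d,o=save('wrist','w7')
cv2.imwrite('pics/w7z.png',p[:,:,::-1])
```

```text
[ 0.58890963 -0.07492131  0.06412748] [-5.19027986  3.98747406 19.99563191] [0.93692853 1.18770593 0.10631887]
```

View pics/s7z.png

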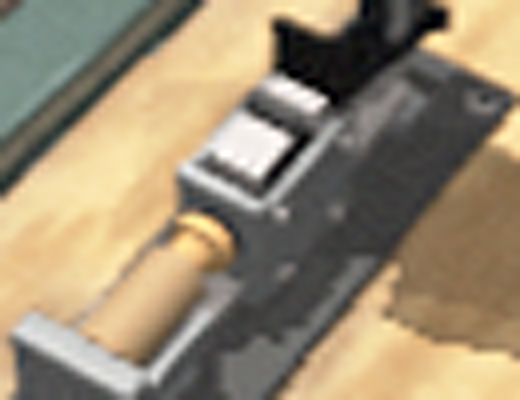

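View pics/w7z.png

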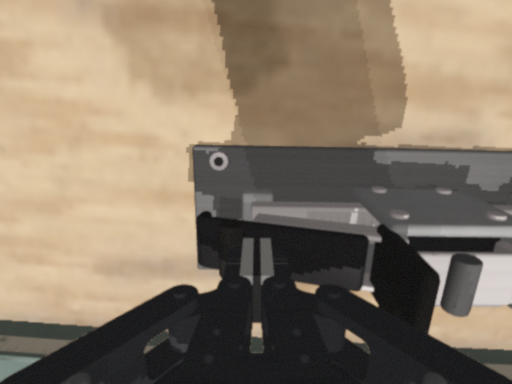

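Request:
{"method": "step_arm", "body": {
  "plan": [
    [-0.3, 0, 0, 0, 0, 0],
    [-0.5, 0, 0, 0, 0, 0],
    [-0.25, 0, 0, 0, 0, 0],
    [0, 0, 0, 0, 0, 0]
  ]
}}

```text
t: 15.25
eef_pos: [0.588, -0.0789, 0.1043]
tool_rot: [0.707, -0.026, 0.706, 0.026]
contact_force: [1.0, -0.9, -0.4]
gripper_width: -0.001
```

Run:
```python
from m import *
p,d,o=save('wrist','w8');print(o['eef_pos'],o['contact_force'],o['torque'])
cv2.imwrite('pics/w8z.png',p[:,:,::-1])
for f in ('w3','w5','w6','w8'):
    p,d,o=load(f)
    # horn top / relpad
    for v in (235,245): print(f,[ (u,atdepth('wrist',u,v,d[v,u],o).round(4)[1:].tolist()) for u in (425,432,439,446,453)])
```

```text
[ 0.58800238 -0.07888134  0.10433158] [ 0.99659264 -0.87245007 -0.40316424] [ 0.00642628 -0.02092509  0.05228425]
w3 [(425, [-0.0137, 0.0885]), (432, [-0.0137, 0.0943]), (439, [-0.0111, 0.0959]), (446, [-0.0082, 0.097]), (453, [0.0013, 0.0891])]
w3 [(425, [-0.0136, 0.0906]), (432, [-0.013, 0.0954]), (439, [-0.0099, 0.0963]), (446, [-0.0063, 0.0965]), (453, [0.0041, 0.0874])]
w5 [(425, [-0.008, 0.0889]), (432, [-0.0064, 0.0921]), (439, [-0.0051, 0.0956]), (446, [-0.0021, 0.0964]), (453, [0.0034, 0.0937])]
w5 [(425, [-0.0059, 0.0877]), (432, [-0.0056, 0.093]), (439, [-0.0039, 0.096]), (446, [-0.0005, 0.0962]), (453, [0.0094, 0.0876])]
w6 [(425, [0.0006, 0.0887]), (432, [0.0033, 0.0904]), (439, [0.0049, 0.0935]), (446, [0.0075, 0.0949]), (453, [0.0119, 0.0938])]
w6 [(425, [0.0019, 0.0889]), (432, [0.0044, 0.0909]), (439, [0.0048, 0.0957]), (446, [0.0082, 0.096]), (453, [0.0122, 0.0954])]
w8 [(425, [0.0097, 0.0966]), (432, [0.0194, 0.0874]), (439, [0.0225, 0.0888]), (446, [0.0268, 0.0883]), (453, [0.0303, 0.0888])]
w8 [(425, [0.011, 0.0968]), (432, [0.0206, 0.0879]), (439, [0.0244, 0.0882]), (446, [0.0284, 0.0883]), (453, [0.0324, 0.0882])]
```

View pics/w8z.png

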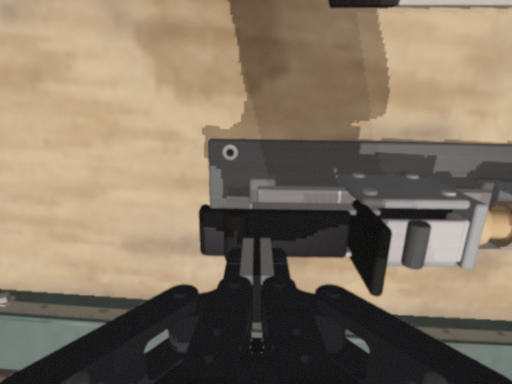

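```bash
cat >> m.py <<'E'
def cloud(n,p,d,o=None):
    c,O,Rw=cam(n,o); K=np.array(c['mtx']); h,w=d.shape
    g=np.stack(np.meshgrid(np.arange(w),np.arange(h)),-1).reshape(-1,1,2).astype(float)
    xy=cv2.undistortPoints(g,K,np.array([c['k1'],0,0,0,0.]))[:,0]
    r=np.c_[xy[:,0],-xy[:,1],-np.ones(len(xy))]@Rw.T
    return (O+r*d.reshape(-1,1)).reshape(h,w,3)
F=np.array([-.066,.998]);S=np.array([.998,.066]);C0=np.array([.590,-.108])
def head(n,p,d,o=None):
    P=cloud(n,p,d,o); q=P[...,:2]-C0; f=q@F; s=q@S
    horn=(abs(s)<15e-3)&(P[...,2]>.109)&(P[...,2]<.118)&(d>0)&(f>.055)
    hx=np.percentile(f[horn],[5,50,95])*1000 if horn.sum()>8 else 0
    f0=(np.median(f[horn]) if horn.sum()>8 else 0)
    bar=(abs(s)<8e-3)&(P[...,2]>.0945)&(P[...,2]<.0985)&(f>f0+.015)&(f<f0+.06)
    return 'horn',np.round(hx,1),'bar',np.round(np.percentile(f[bar],[5,50,95])*1000,1) if bar.sum()>5 else None
E
python3 - <<'E'
from m import *
for f in ('w1','w2','w3','w5','w6','w8'):
    p,d,o=load(f); print(f,head('wrist',p,d,o))
for f in('t6',):
    p,d,o=load(f); print(f,head('top',p,d))
for f in('top0',): 
    p,d,o=load(f); print(f,head('top',p,d))
E
```

```text
w1 ('horn', array([68.8, 71.2, 74.8]), 'bar', array([ 94.8,  98.5, 102.6]))
w2 ('horn', array([69.3, 71.7, 75.3]), 'bar', array([ 95. ,  98.9, 102.8]))
w3 ('horn', array([68.7, 70.8, 74.6]), 'bar', array([ 95.6,  98.9, 103.1]))
w5 ('horn', array([76.4, 78.4, 82.3]), 'bar', array([103.2, 106.4, 110.6]))
w6 ('horn', array([86.3, 88.4, 92.2]), 'bar', array([113.1, 116.3, 120.7]))
w8 ('horn', array([86.1, 88.3, 92. ]), 'bar', array([113.2, 116.4, 120.9]))
t6 ('horn', array([ 87.3, 524.2, 611.2]), 'bar', None)
top0 ('horn', array([ 69.5, 524.1, 614.5]), 'bar', None)
```

Request:
{"method": "step_arm", "body": {
  "plan": [
    [0, -0.24, 0.02, 0, 0, 0],
    [0.2, 0, 0, 0, 0, 0],
    [0.15, 0, 0, 0, 0, 0],
    [0.1, 0.01, 0, 0, 0, 0],
    [0, 0, 0, 0, 0, 0]
  ]
}}

```text
t: 15.92
eef_pos: [0.5889, -0.0881, 0.0854]
tool_rot: [0.706, -0.026, 0.707, 0.026]
contact_force: [-0.5, -0.6, 1.3]
gripper_width: 0.002
```

Request:
{"method": "step_arm", "body": {
  "plan": [
    [0.07, 0.02, 0, 0, 0, 0],
    [0.07, 0.02, 0, 0, 0, 0],
    [0, 0, 0, 0, 0, 0]
  ]
}}

```text
t: 16.3
eef_pos: [0.5894, -0.0872, 0.0803]
tool_rot: [0.707, -0.026, 0.706, 0.025]
contact_force: [-1.1, -3.5, 4.4]
gripper_width: 0.003
```

Request:
{"method": "step_arm", "body": {
  "plan": [
    [0.07, 0.02, 0, 0, 0, 0],
    [0.07, 0.02, 0, 0, 0, 0],
    [0, 0, 0, 0, 0, 0]
  ]
}}

```text
t: 16.68
eef_pos: [0.5895, -0.0864, 0.0751]
tool_rot: [0.707, -0.026, 0.706, 0.025]
contact_force: [-2.2, -5.4, 8.6]
gripper_width: -0.0
```

Request:
{"method": "step_arm", "body": {
  "plan": [
    [0.07, 0.015, 0, 0, 0, 0],
    [0.07, 0.015, 0, 0, 0, 0],
    [0, 0, 0, 0, 0, 0]
  ]
}}

```text
t: 17.05
eef_pos: [0.5894, -0.0855, 0.0698]
tool_rot: [0.707, -0.027, 0.706, 0.024]
contact_force: [-2.6, -7.1, 11.5]
gripper_width: -0.001
```

Request:
{"method": "step_arm", "body": {
  "plan": [
    [0.07, -0.02, 0, 0, 0, 0],
    [0.06, -0.02, 0, 0, 0, 0],
    [0, 0, 0, 0, 0, 0]
  ]
}}

```text
t: 17.42
eef_pos: [0.5894, -0.0843, 0.0649]
tool_rot: [0.707, -0.026, 0.706, 0.026]
contact_force: [-3.7, -1.2, 11.5]
gripper_width: -0.001
```

Request:
{"method": "step_arm", "body": {
  "plan": [
    [0.06, 0, 0, 0, 0, 0],
    [0.06, 0, 0, 0, 0, 0],
    [0, 0, 0, 0, 0, 0]
  ]
}}

```text
t: 17.8
eef_pos: [0.5894, -0.0829, 0.0603]
tool_rot: [0.707, -0.026, 0.706, 0.027]
contact_force: [-5.3, 0.7, 15.0]
gripper_width: 0.001
```

Request:
{"method": "step_arm", "body": {
  "plan": [
    [0.06, 0.02, 0, 0, 0, 0],
    [0.06, 0.02, 0, 0, 0, 0],
    [0, 0, 0, 0, 0, 0]
  ]
}}

```text
t: 18.18
eef_pos: [0.5893, -0.0809, 0.0557]
tool_rot: [0.707, -0.026, 0.706, 0.027]
contact_force: [-4.7, 2.7, 16.4]
gripper_width: 0.0
```

Request:
{"method": "step_arm", "body": {
  "plan": [
    [0.06, 0.02, 0, 0, 0, 0],
    [0.04, 0.02, 0, 0, 0, 0],
    [0, 0, 0, 0, 0, 0]
  ]
}}

```text
t: 18.55
eef_pos: [0.5892, -0.0789, 0.0518]
tool_rot: [0.707, -0.026, 0.706, 0.027]
contact_force: [-5.1, 3.2, 16.5]
gripper_width: -0.004
```

Run:
```python
from m import *
p,d,o=save('wrist','w9');print(o['eef_pos'],o['contact_force'],o['torque'],head('wrist',p,d,o))
cv2.imwrite('pics/w9z.png',p[:,:,::-1])
```

```text
[ 0.58919797 -0.0789476   0.05181567] [-5.07759032  3.18016917 16.47424982] [0.63778622 1.29683932 0.01554847] ('horn', array([ 56.2,  69.3, 100.6]), 'bar', array([ 95.5, 122.8, 125.8]))
```

View pics/w9z.png

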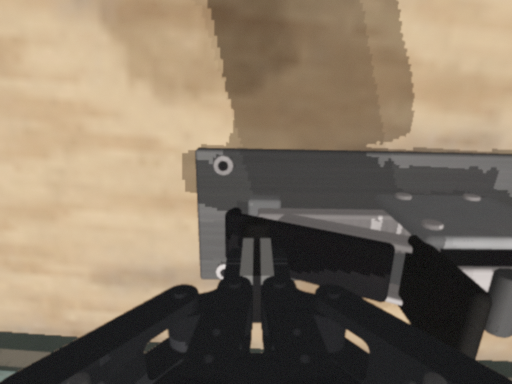

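Request:
{"method": "step_arm", "body": {
  "plan": [
    [-0.5, 0, 0, 0, 0, 0],
    [-0.5, 0, 0, 0, 0, 0],
    [-0.12, 0, 0, 0, 0, 0],
    [0, 0, 0, 0, 0, 0]
  ]
}}

```text
t: 19.1
eef_pos: [0.5887, -0.0819, 0.0949]
tool_rot: [0.707, -0.026, 0.707, 0.026]
contact_force: [0.1, 0.1, 0.3]
gripper_width: -0.0
```

Run:
```python
from m import *
p,d,o=save('wrist','w10');print(o['eef_pos'],o['contact_force'],head('wrist',p,d,o))
p,d,o=save('top','t10')
b=cv2.resize(p[150:195,180:260],None,fx=9,fy=9,interpolation=cv2.INTER_CUBIC)
cv2.imwrite('pics/t10z.png',b[:,:,::-1])
```

```text
[ 0.5886694  -0.08185592  0.09493181] [0.14488    0.09677505 0.27335589] ('horn', array([91.3, 93.4, 97.2]), 'bar', array([118. , 121.3, 125.5]))
```

View pics/t10z.png

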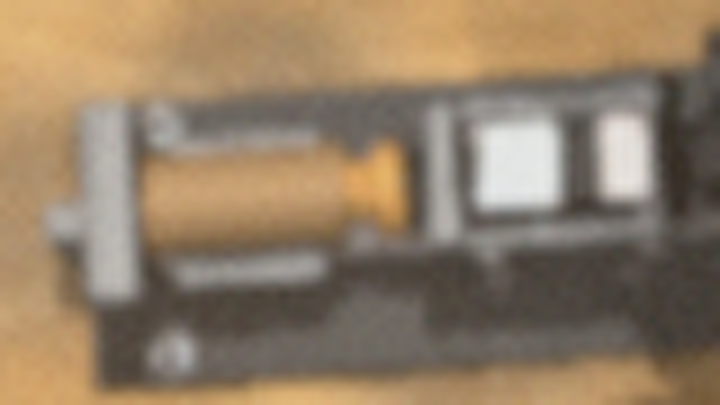

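Request:
{"method": "step_arm", "body": {
  "plan": [
    [0.15, -0.03, 0, 0, 0, 0],
    [0.12, 0, 0, 0, 0, 0],
    [0.1, 0, 0, 0, 0, 0],
    [0.1, 0, 0, 0, 0, 0],
    [0, 0, 0, 0, 0, 0]
  ]
}}

```text
t: 19.82
eef_pos: [0.5889, -0.0826, 0.0762]
tool_rot: [0.707, -0.026, 0.707, 0.026]
contact_force: [-1.9, 1.3, 7.3]
gripper_width: 0.0
```

Request:
{"method": "step_arm", "body": {
  "plan": [
    [0.07, 0, 0, 0, 0, 0],
    [0.07, 0, 0, 0, 0, 0],
    [0, 0, 0, 0, 0, 0]
  ]
}}

```text
t: 20.2
eef_pos: [0.5889, -0.0821, 0.0712]
tool_rot: [0.707, -0.026, 0.707, 0.026]
contact_force: [-3.0, 0.6, 10.7]
gripper_width: -0.002
```

Request:
{"method": "step_arm", "body": {
  "plan": [
    [0.07, 0, 0, 0, 0, 0],
    [0.06, 0, 0, 0, 0, 0],
    [0, 0, 0, 0, 0, 0]
  ]
}}

```text
t: 20.58
eef_pos: [0.5889, -0.0813, 0.0664]
tool_rot: [0.707, -0.026, 0.707, 0.027]
contact_force: [-4.6, 2.9, 15.1]
gripper_width: -0.0
```

Request:
{"method": "step_arm", "body": {
  "plan": [
    [0.06, 0.02, 0, 0, 0, 0],
    [0.06, 0.02, 0, 0, 0, 0],
    [0, 0, 0, 0, 0, 0]
  ]
}}

```text
t: 20.95
eef_pos: [0.5888, -0.0794, 0.0617]
tool_rot: [0.707, -0.026, 0.707, 0.027]
contact_force: [-6.2, 3.4, 15.6]
gripper_width: -0.002
```

Request:
{"method": "step_arm", "body": {
  "plan": [
    [0.06, 0.02, 0, 0, 0, 0],
    [0.06, 0.02, 0, 0, 0, 0],
    [0, 0, 0, 0, 0, 0]
  ]
}}

```text
t: 21.32
eef_pos: [0.5887, -0.0775, 0.057]
tool_rot: [0.707, -0.026, 0.706, 0.027]
contact_force: [-4.8, 4.1, 16.3]
gripper_width: 0.003
```

Request:
{"method": "step_arm", "body": {
  "plan": [
    [0.06, 0.02, 0, 0, 0, 0],
    [0.06, 0.02, 0, 0, 0, 0],
    [0, 0, 0, 0, 0, 0]
  ]
}}

```text
t: 21.7
eef_pos: [0.5886, -0.0753, 0.0524]
tool_rot: [0.707, -0.026, 0.706, 0.028]
contact_force: [-5.9, 4.5, 16.8]
gripper_width: -0.001
```

Request:
{"method": "step_arm", "body": {
  "plan": [
    [0.06, 0.01, 0, 0, 0, 0],
    [0.03, 0.01, 0, 0, 0, 0],
    [0, 0, 0, 0, 0, 0]
  ]
}}

```text
t: 22.08
eef_pos: [0.5886, -0.0734, 0.049]
tool_rot: [0.707, -0.026, 0.706, 0.028]
contact_force: [-6.4, 7.1, 18.2]
gripper_width: 0.0
```

Run:
```python
from m import *
p,d,o=save('top','t11');print(o['eef_pos'],o['contact_force'])
b=cv2.resize(p[150:195,180:260],None,fx=9,fy=9,interpolation=cv2.INTER_CUBIC)
cv2.imwrite('pics/t11z.png',b[:,:,::-1])
```

```text
[ 0.58855627 -0.07344269  0.0489831 ] [-6.40714331  7.10531587 18.17004414]
```

View pics/t11z.png

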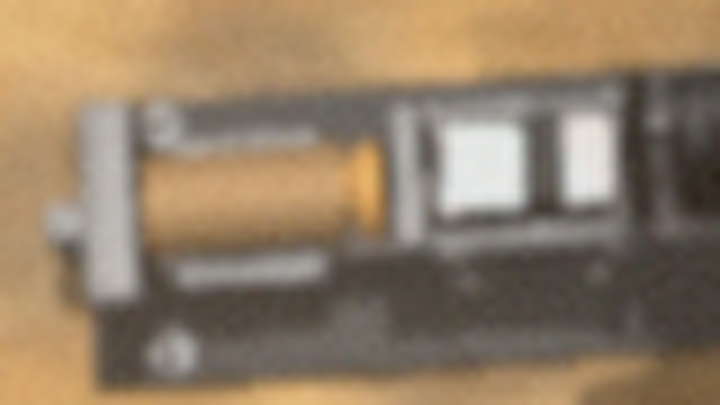

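Request:
{"method": "step_arm", "body": {
  "plan": [
    [-0.5, 0, 0, 0, 0, 0],
    [-0.5, 0, 0, 0, 0, 0],
    [-0.2, 0, 0, 0, 0, 0],
    [0, 0, 0, 0, 0, 0]
  ]
}}

```text
t: 22.62
eef_pos: [0.5886, -0.078, 0.0956]
tool_rot: [0.707, -0.026, 0.706, 0.026]
contact_force: [-0.2, -0.2, -0.0]
gripper_width: 0.004
```

Run:
```python
from m import *
p,d,o=save('wrist','w12');print(o['eef_pos'],o['contact_force'],head('wrist',p,d,o))
cv2.imwrite('pics/w12z.png',cv2.resize(p[150:300,250:512],None,fx=3,fy=3,interpolation=cv2.INTER_CUBIC)[:,:,::-1])
```

```text
[ 0.58855322 -0.07799085  0.0956492 ] [-0.19645469 -0.18237106 -0.04839915] ('horn', array([100.7, 102.7, 106.7]), 'bar', array([127.3, 130.7, 135. ]))
```

View pics/w12z.png

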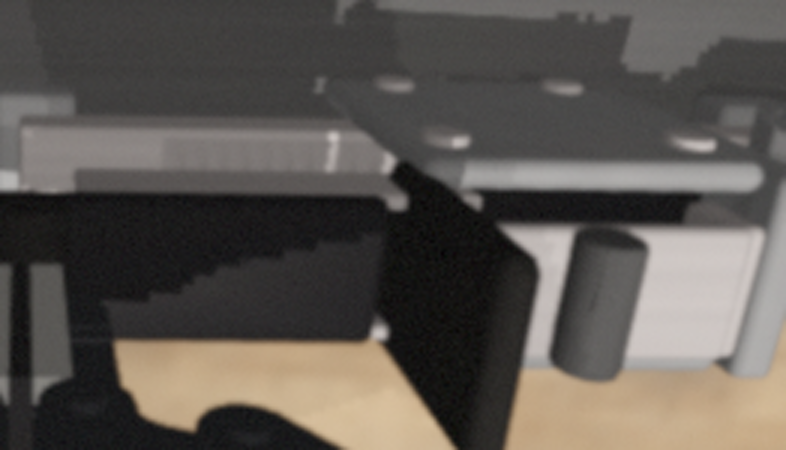

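Request:
{"method": "step_arm", "body": {
  "plan": [
    [0.15, 0.09, 0, 0, 0, 0],
    [0.1, 0, 0, 0, 0, 0],
    [0.05, 0, 0, 0, 0, 0],
    [0.05, 0, 0, 0, 0, 0],
    [0, 0, 0, 0, 0, 0]
  ]
}}

```text
t: 23.3
eef_pos: [0.5881, -0.0745, 0.0815]
tool_rot: [0.706, -0.026, 0.707, 0.025]
contact_force: [-2.1, -1.9, 11.8]
gripper_width: 0.001
```

Request:
{"method": "step_arm", "body": {
  "plan": [
    [0.06, 0, 0, 0, 0, 0],
    [0.06, 0, 0, 0, 0, 0],
    [0, 0, 0, 0, 0, 0]
  ]
}}

```text
t: 23.68
eef_pos: [0.5881, -0.0741, 0.077]
tool_rot: [0.706, -0.026, 0.707, 0.026]
contact_force: [-3.8, -2.0, 12.1]
gripper_width: -0.002
```

Request:
{"method": "step_arm", "body": {
  "plan": [
    [0.05, 0, 0, 0, 0, 0],
    [0.05, 0, 0, 0, 0, 0],
    [0, 0, 0, 0, 0, 0]
  ]
}}

```text
t: 24.05
eef_pos: [0.588, -0.0733, 0.0731]
tool_rot: [0.706, -0.026, 0.707, 0.026]
contact_force: [-4.7, 0.4, 13.3]
gripper_width: -0.001
```

Request:
{"method": "step_arm", "body": {
  "plan": [
    [0.05, 0, 0, 0, 0, 0],
    [0.04, 0, 0, 0, 0, 0],
    [0, 0, 0, 0, 0, 0]
  ]
}}

```text
t: 24.42
eef_pos: [0.588, -0.0725, 0.0696]
tool_rot: [0.706, -0.026, 0.707, 0.027]
contact_force: [-4.7, 1.4, 14.3]
gripper_width: -0.001
```

Request:
{"method": "step_arm", "body": {
  "plan": [
    [0.05, 0.01, 0, 0, 0, 0],
    [0.04, 0.01, 0, 0, 0, 0],
    [0, 0, 0, 0, 0, 0]
  ]
}}

```text
t: 24.8
eef_pos: [0.588, -0.0718, 0.0663]
tool_rot: [0.706, -0.026, 0.707, 0.027]
contact_force: [-6.4, 1.1, 15.3]
gripper_width: 0.003
```

Request:
{"method": "step_arm", "body": {
  "plan": [
    [0.05, 0.01, 0, 0, 0, 0],
    [0.03, 0.01, 0, 0, 0, 0],
    [0, 0, 0, 0, 0, 0]
  ]
}}

```text
t: 25.18
eef_pos: [0.5879, -0.0708, 0.0632]
tool_rot: [0.706, -0.026, 0.707, 0.027]
contact_force: [-6.0, 1.5, 18.2]
gripper_width: -0.0
```

Run:
```python
from m import *
p,d,o=save('top','t13');print(o['eef_pos'],o['contact_force'])
b=cv2.resize(p[150:195,180:260],None,fx=9,fy=9,interpolation=cv2.INTER_CUBIC)
cv2.imwrite('pics/t13z.png',b[:,:,::-1])
for f in ('top0','t6','t10','t11','t13'):
    p,d,o=load(f); print(f); print(p[168:173,185:232,:].mean(0)[:,2].round(0).astype(int)[8:])
```

```text
[ 0.58791652 -0.07082776  0.06320495] [-6.03791703  1.52736033 18.24412296]
top0
[156 120  86  92  98  99 100 101 100 103 101 102 103 100 102 100 103 102
 102 102 103 101 101 102  99  86  85  86  86  85  85  87  94 103 132 154
 140 130 124]
t6
[168 131  93  98 108 110 109 110 111 112 110 111 112 110 112 109 111 110
 110 112 110 111 114 111 107  98  95  95  92  94  94  99 100  89  67  74
 115 157 162]
t10
[169 132  93  99 107 110 109 109 112 110 111 110 111 111 113 111 109 112
 110 112 110 112 112 111 108  96  94  94  93 101  98  84  66  71 112 156
 163 129  92]
t11
[171 134  96 100 108 110 110 113 112 113 113 114 112 114 115 113 113 114
 112 113 113 114 113 114 109  97  93 101  95  75 102 152 165 144 117 136
 192 223 225]
t13
[170 133  96  98 108 109 111 111 112 111 112 113 111 112 112 112 112 112
 114 112 114 112 113 112 111 106 104  97 108 150 168 157 129 146 204 225
 226 225 222]
```

View pics/t13z.png

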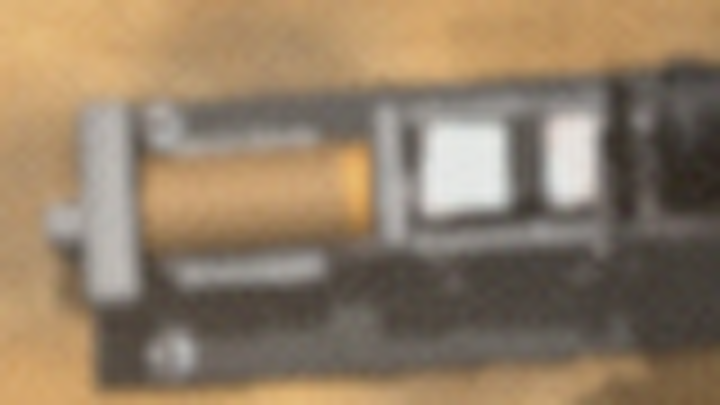

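Request:
{"method": "step_arm", "body": {
  "plan": [
    [0.04, 0, 0, 0, 0, 0],
    [0.02, 0, 0, 0, 0, 0],
    [0, 0, 0, 0, 0, 0]
  ]
}}

```text
t: 25.6
eef_pos: [0.5879, -0.0699, 0.0613]
tool_rot: [0.707, -0.026, 0.707, 0.027]
contact_force: [-8.5, 3.1, 21.4]
gripper_width: 0.004
```

Run:
```python
from m import *
p,d,o=save('top','t14');print(o['eef_pos'],o['contact_force'])
for f in ('t11','t13','t14'):
    p,d,o=load(f); print(f,p[166:173,216:226,:].mean(0).round(0).astype(int).tolist())
```

```text
[ 0.58794341 -0.06992062  0.06125212] [-8.48877116  3.1082559  21.36620691]
t11 [[190, 152, 110], [188, 149, 105], [187, 145, 96], [198, 151, 94], [216, 166, 99], [204, 156, 93], [147, 116, 77], [122, 113, 105], [161, 158, 154], [173, 170, 165]]
t13 [[189, 151, 108], [196, 156, 108], [210, 163, 103], [218, 170, 102], [202, 155, 95], [156, 133, 109], [160, 156, 151], [173, 170, 167], [157, 152, 149], [127, 121, 117]]
t14 [[190, 152, 109], [196, 156, 106], [211, 165, 104], [218, 170, 102], [202, 157, 97], [163, 140, 118], [167, 163, 158], [170, 168, 163], [139, 135, 129], [129, 120, 116]]
```

Request:
{"method": "step_arm", "body": {
  "plan": [
    [-0.4, 0, 0, 0, 0, 0],
    [-0.5, 0, 0, 0, 0, 0],
    [-0.5, 0, 0, 0, 0, 0],
    [-0.5, 0, 0, 0, 0, 0],
    [0, 0, 0, 0, 0, 0]
  ]
}}

```text
t: 26.28
eef_pos: [0.5892, -0.0723, 0.1376]
tool_rot: [0.708, -0.026, 0.705, 0.026]
contact_force: [0.0, 0.1, -0.8]
gripper_width: 0.001
```

Run:
```python
from m import *
p,d,o=save('wrist','w15');print(o['eef_pos'],o['contact_force'],head('wrist',p,d,o))
cv2.imwrite('pics/w15z.png',cv2.resize(p,(768,576),interpolation=cv2.INTER_CUBIC)[:,:,::-1])
```

```text
[ 0.58924457 -0.07232552  0.13758069] [ 0.0319805   0.10027593 -0.75966187] ('horn', array([105.2, 107.4, 110.8]), 'bar', array([132.1, 135.6, 139.6]))
```

View pics/w15z.png

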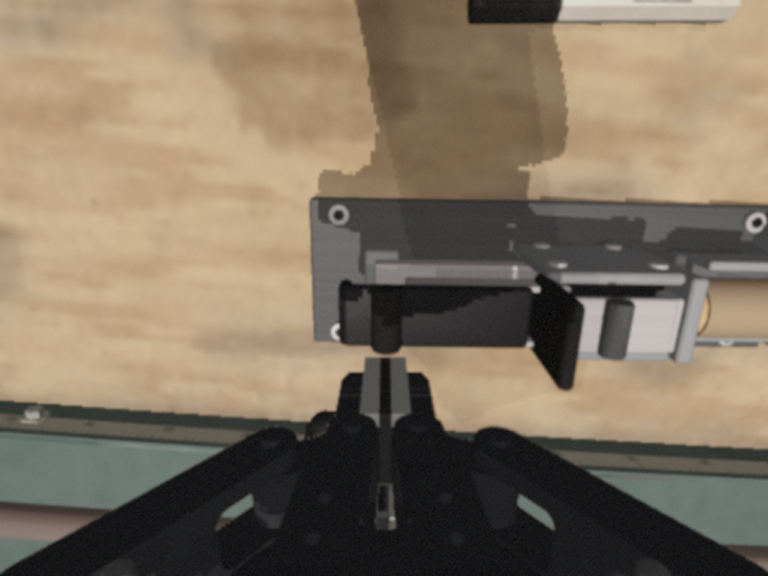

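Request:
{"method": "step_arm", "body": {
  "plan": [
    [0, 0.8, 0, 0, 0, 0],
    [0, 0.8, 0, 0, 0, 0],
    [0, 0.8, 0, 0, 0, 0],
    [0.4, 0.035, 0, 0, 0, 0],
    [0.4, 0, 0, 0, 0, 0],
    [0, 0, 0, 0, 0, 0]
  ],
  "fingers": 0.79
}}

```text
t: 27.08
eef_pos: [0.5795, 0.0228, 0.1012]
tool_rot: [0.705, -0.026, 0.708, 0.025]
contact_force: [-0.2, 0.5, 0.1]
gripper_width: 0.107
```

Run:
```python
from m import *
p,d,o=save('wrist','w16');print(o['eef_pos'],o['contact_force'],o['gripper_width'],head('wrist',p,d,o))
cv2.imwrite('pics/w16z.png',cv2.resize(p,(768,576),interpolation=cv2.INTER_CUBIC)[:,:,::-1])
```

```text
[0.57948003 0.02279774 0.10124565] [-0.19817225  0.53385197  0.05252645] 0.10740344507730029 ('horn', array([106.3, 113.9, 146.2]), 'bar', array([132.3, 134.3, 136. ]))
```

View pics/w16z.png

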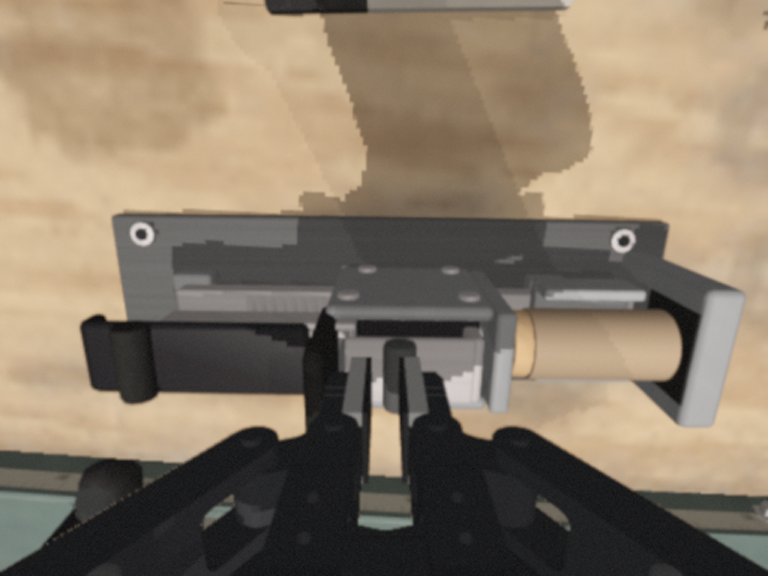

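Request:
{"method": "step_arm", "body": {
  "plan": [
    [0.1, 0, 0, 0, 0, 0],
    [0.08, 0, 0, 0, 0, 0],
    [0.06, 0, 0, 0, 0, 0],
    [0, 0, 0, 0, 0, 0]
  ]
}}

```text
t: 27.62
eef_pos: [0.5814, 0.0239, 0.0951]
tool_rot: [0.707, -0.026, 0.706, 0.025]
contact_force: [-1.7, -2.6, 8.8]
gripper_width: 0.104
```

Request:
{"method": "step_arm", "body": {
  "plan": [
    [0.06, 0, 0, 0, 0, 0],
    [0.06, 0, 0, 0, 0, 0],
    [0, 0, 0, 0, 0, 0]
  ]
}}

```text
t: 28.0
eef_pos: [0.582, 0.0236, 0.0903]
tool_rot: [0.707, -0.026, 0.706, 0.025]
contact_force: [-0.6, -2.7, 7.6]
gripper_width: 0.103
```

Request:
{"method": "step_arm", "body": {
  "plan": [
    [0.05, 0, 0, 0, 0, 0],
    [0.04, 0, 0, 0, 0, 0],
    [0, 0, 0, 0, 0, 0]
  ]
}}

```text
t: 28.38
eef_pos: [0.5821, 0.0228, 0.0869]
tool_rot: [0.707, -0.026, 0.706, 0.024]
contact_force: [-0.6, -3.6, 9.4]
gripper_width: 0.11
```

Request:
{"method": "step_arm", "body": {
  "plan": [
    [0.02, 0, 0, 0, 0, 0],
    [0, 0, 0, 0, 0, 0]
  ]
}}

```text
t: 28.62
eef_pos: [0.5822, 0.0226, 0.0862]
tool_rot: [0.707, -0.026, 0.706, 0.024]
contact_force: [-0.6, -5.6, 10.2]
gripper_width: 0.105
```

Run:
```python
from m import *
p,d,o=save('wrist','w17');print(o['eef_pos'],o['contact_force'],o['gripper_width'],head('wrist',p,d,o))
cv2.imwrite('pics/w17z.png',cv2.resize(p,(768,576),interpolation=cv2.INTER_CUBIC)[:,:,::-1])
```

```text
[0.58217462 0.02263974 0.08617712] [-0.63057014 -5.57300874 10.21906354] 0.10523503292745935 ('horn', array([103.7, 113.8, 146.4]), 'bar', array([135.6, 144.2, 148.3]))
```

View pics/w17z.png

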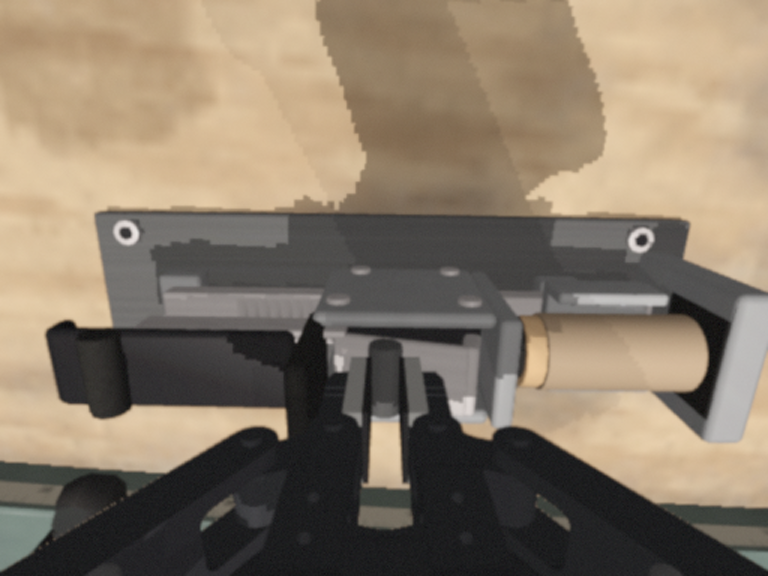

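Request:
{"method": "step_arm", "body": {
  "plan": [
    [0.04, 0, 0, 0, 0, 0],
    [0, 0, 0, 0, 0, 0]
  ]
}}

```text
t: 28.92
eef_pos: [0.5822, 0.0224, 0.0846]
tool_rot: [0.707, -0.026, 0.706, 0.024]
contact_force: [-0.9, -6.0, 8.9]
gripper_width: 0.104
```

Request:
{"method": "step_arm", "body": {
  "plan": [
    [0, -0.06, 0, 0, 0, 0],
    [0, -0.06, 0, 0, 0, 0],
    [0, -0.06, 0, 0, 0, 0],
    [0, 0, 0, 0, 0, 0]
  ]
}}

```text
t: 29.42
eef_pos: [0.5824, 0.019, 0.0847]
tool_rot: [0.708, -0.026, 0.706, 0.027]
contact_force: [-1.1, 2.4, 7.8]
gripper_width: 0.106
```

Request:
{"method": "step_arm", "body": {
  "plan": [
    [0, -0.1, 0, 0, 0, 0],
    [0, -0.1, 0, 0, 0, 0],
    [0, -0.1, 0, 0, 0, 0],
    [0, 0, 0, 0, 0, 0]
  ]
}}

```text
t: 29.92
eef_pos: [0.5832, 0.0067, 0.0846]
tool_rot: [0.707, -0.026, 0.706, 0.026]
contact_force: [-2.5, 0.0, 7.2]
gripper_width: 0.106
```

Run:
```python
from m import *
p,d,o=save('wrist','w18');print(o['eef_pos'],o['contact_force'],o['gripper_width'],head('wrist',p,d,o))
cv2.imwrite('pics/w18z.png',cv2.resize(p,(768,576),interpolation=cv2.INTER_CUBIC)[:,:,::-1])
```

```text
[0.58317184 0.00666764 0.08460569] [-2.53388857  0.00855768  7.17232842] 0.10636705460018261 ('horn', array([ 88.3,  97.2, 129.9]), 'bar', array([119.6, 128.9, 132.5]))
```

View pics/w18z.png

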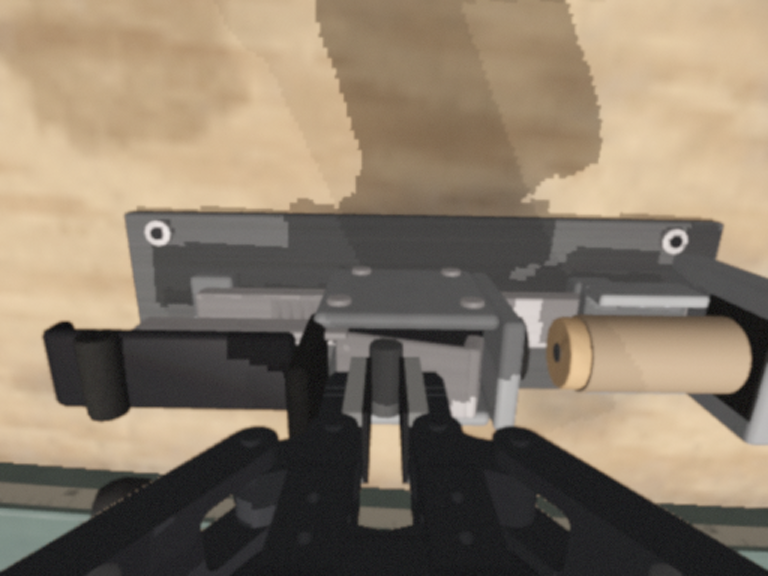

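Request:
{"method": "step_arm", "body": {
  "plan": [
    [0, -0.12, 0, 0, 0, 0],
    [0, -0.12, 0, 0, 0, 0],
    [0, -0.12, 0, 0, 0, 0],
    [0, -0.1, 0, 0, 0, 0],
    [0, 0, 0, 0, 0, 0]
  ]
}}

```text
t: 30.6
eef_pos: [0.5842, -0.0118, 0.0845]
tool_rot: [0.707, -0.026, 0.706, 0.026]
contact_force: [-2.8, 1.7, 6.9]
gripper_width: 0.106
```

Request:
{"method": "step_arm", "body": {
  "plan": [
    [0, -0.12, 0, 0, 0, 0],
    [0, -0.12, 0, 0, 0, 0],
    [0, -0.1, 0, 0, 0, 0],
    [0, 0, 0, 0, 0, 0]
  ]
}}

```text
t: 31.1
eef_pos: [0.5851, -0.0254, 0.0844]
tool_rot: [0.707, -0.026, 0.706, 0.026]
contact_force: [-2.9, 1.6, 7.5]
gripper_width: 0.107
```

Request:
{"method": "step_arm", "body": {
  "plan": [
    [0, -0.1, 0, 0, 0, 0],
    [0, -0.1, 0, 0, 0, 0],
    [0, -0.05, 0, 0, 0, 0],
    [0, 0, 0, 0, 0, 0]
  ]
}}

```text
t: 31.6
eef_pos: [0.5857, -0.0351, 0.0844]
tool_rot: [0.707, -0.026, 0.706, 0.027]
contact_force: [-2.0, 2.0, 8.3]
gripper_width: 0.111
```

Request:
{"method": "step_arm", "body": {
  "plan": [
    [0, -0.08, 0, 0, 0, 0],
    [0, -0.08, 0, 0, 0, 0],
    [0, -0.05, 0, 0, 0, 0],
    [0, 0, 0, 0, 0, 0]
  ]
}}

```text
t: 32.1
eef_pos: [0.5861, -0.0434, 0.0843]
tool_rot: [0.707, -0.026, 0.706, 0.027]
contact_force: [-2.6, 2.7, 8.1]
gripper_width: 0.104
```

Run:
```python
from m import *
p,d,o=save('wrist','w19');print(o['eef_pos'],o['contact_force'],o['gripper_width'],head('wrist',p,d,o))
cv2.imwrite('pics/w19z.png',cv2.resize(p,(768,576),interpolation=cv2.INTER_CUBIC)[:,:,::-1])
```

```text
[ 0.58611723 -0.04340768  0.08428625] [-2.58788546  2.70486743  8.0962988 ] 0.10427957681048994 ('horn', array([56. , 70.8, 81.7]), 'bar', None)
```

View pics/w19z.png

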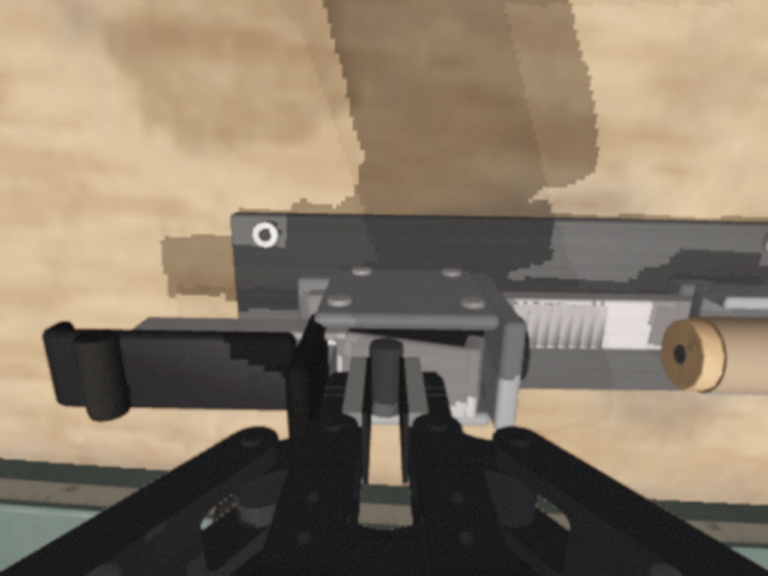

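Request:
{"method": "step_arm", "body": {
  "plan": [
    [0, -0.06, 0, 0, 0, 0],
    [0, -0.06, 0, 0, 0, 0],
    [0, 0, 0, 0, 0, 0]
  ]
}}

```text
t: 32.52
eef_pos: [0.5864, -0.0482, 0.0843]
tool_rot: [0.707, -0.026, 0.706, 0.027]
contact_force: [-2.8, 1.9, 7.9]
gripper_width: 0.103
```

Request:
{"method": "step_arm", "body": {
  "plan": [
    [0, -0.06, 0, 0, 0, 0],
    [0, -0.03, 0, 0, 0, 0],
    [0, 0, 0, 0, 0, 0]
  ]
}}

```text
t: 32.9
eef_pos: [0.5866, -0.0517, 0.0843]
tool_rot: [0.707, -0.026, 0.706, 0.027]
contact_force: [-3.4, 2.5, 6.8]
gripper_width: 0.103
```

Request:
{"method": "step_arm", "body": {
  "plan": [
    [0, -0.06, 0, 0, 0, 0],
    [0, -0.03, 0, 0, 0, 0],
    [0, 0, 0, 0, 0, 0]
  ]
}}

```text
t: 33.28
eef_pos: [0.5868, -0.054, 0.0842]
tool_rot: [0.707, -0.026, 0.706, 0.028]
contact_force: [-3.9, 4.6, 6.9]
gripper_width: 0.111
```

Request:
{"method": "step_arm", "body": {
  "plan": [
    [0, -0.06, 0, 0, 0, 0],
    [0, -0.03, 0, 0, 0, 0],
    [0, 0, 0, 0, 0, 0]
  ]
}}

```text
t: 33.65
eef_pos: [0.5868, -0.0543, 0.0841]
tool_rot: [0.707, -0.025, 0.706, 0.03]
contact_force: [-3.7, 10.8, 5.4]
gripper_width: 0.107
```

Run:
```python
from m import *
p,d,o=save('wrist','w20');print(o['eef_pos'],o['contact_force'],o['gripper_width'],head('wrist',p,d,o))
cv2.imwrite('pics/w20z.png',cv2.resize(p,(768,576),interpolation=cv2.INTER_CUBIC)[:,:,::-1])
```

```text
[ 0.5868259  -0.0543309   0.08414394] [-3.69676915 10.82365297  5.42535424] 0.10700152005643762 ('horn', array([58.3, 63. , 71.2]), 'bar', None)
```

View pics/w20z.png

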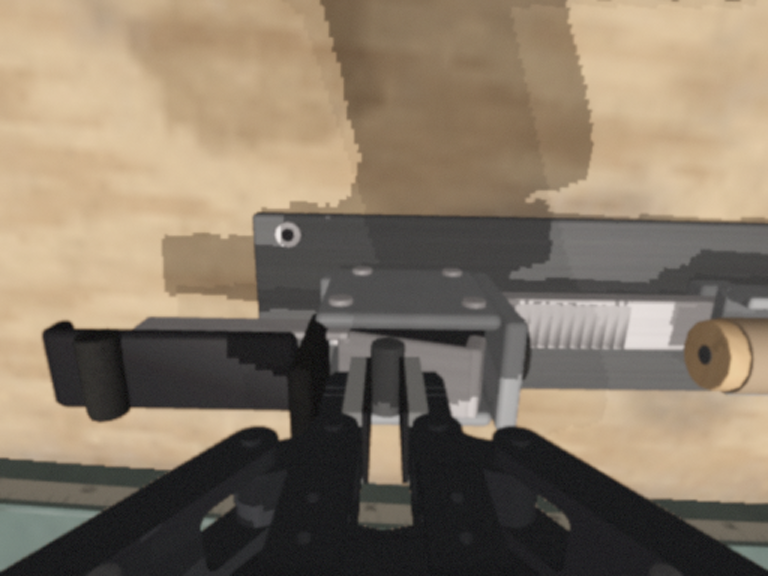

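Request:
{"method": "step_arm", "body": {
  "plan": [
    [0, 0.06, 0, 0, 0, 0],
    [-0.15, 0, 0, 0, 0, 0],
    [-0.2, 0, 0, 0, 0, 0],
    [-0.5, 0, 0, 0, 0, 0],
    [-1, 0, 0, 0, 0, 0],
    [0, 0, 0, 0, 0, 0]
  ]
}}

```text
t: 34.45
eef_pos: [0.5894, -0.0582, 0.1613]
tool_rot: [0.709, -0.026, 0.704, 0.025]
contact_force: [0.1, -0.1, -0.2]
gripper_width: 0.109
```

Run:
```python
from m import *
p,d,o=save('wrist','w21');print(o['eef_pos'],o['contact_force'],head('wrist',p,d,o))
cv2.imwrite('pics/w21z.png',cv2.resize(p,(768,576),interpolation=cv2.INTER_CUBIC)[:,:,::-1])
```

```text
[ 0.58939993 -0.05815915  0.16133221] [ 0.07498445 -0.0906144  -0.17589744] ('horn', np.int64(0), 'bar', array([53.8, 56.7, 59.5]))
```

View pics/w21z.png

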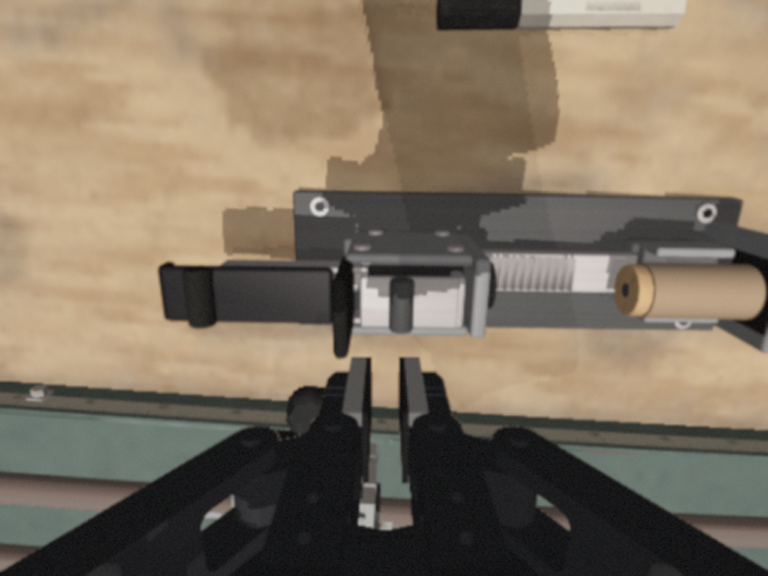

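Run:
```python
from m import *
for f,pts in {'w20':[(341,301),(362,271),(473,302),(287,235)],'w21':[(362,248),(376,232),(456,249),(320,207)]}.items():
    p,d,o=load(f)
    for u,v in pts:
        u/=1.5;v/=1.5;P=atdepth('wrist',u,v,d[int(round(v)),int(round(u))],o); print(f,P.round(4),((P[:2]-C0)@F*1000).round(1))
p=load('w21')[0]
cv2.imwrite('pics/w21c.png',cv2.resize(p[115:245,180:360],None,fx=4.2,fy=4.2,interpolation=cv2.INTER_CUBIC)[:,:,::-1])
```

```text
w20 [ 0.5649 -0.0711  0.071 ] 38.5
w20 [ 0.565  -0.0653  0.0283] 44.2
w20 [ 0.5623 -0.0246  0.0694] 85.1
w20 [ 0.5548 -0.1012  0.0123] 9.1
w21 [ 0.5654 -0.0713  0.0706] 38.3
w21 [ 0.5647 -0.065   0.0276] 44.6
w21 [ 0.5626 -0.0236  0.0694] 86.1
w21 [ 0.5546 -0.1007  0.0113] 9.7
```

View pics/w21c.png

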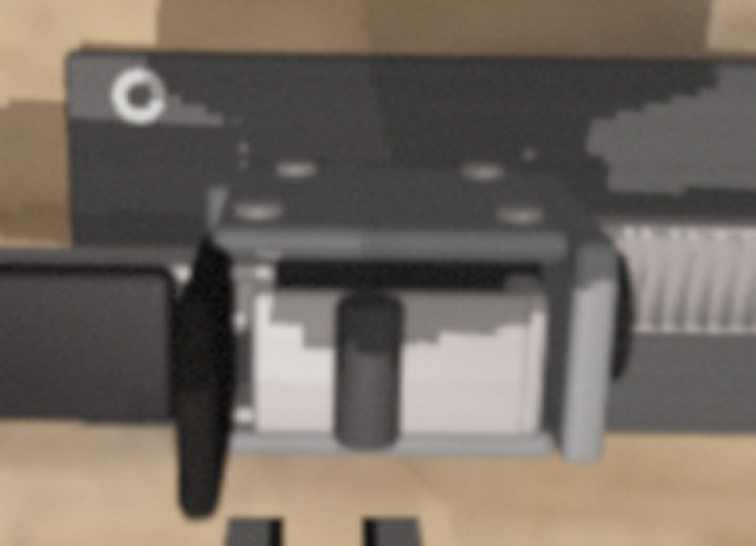

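Run:
```python
from m import *
p,d,o=load('w21')
for u,v in[(200,297),(200,285),(402,300)]:
    u=int(u/1.5);v=int(v/1.5);print(atdepth('wrist',u,v,d[v,u],o).round(4))
p,d,o=save('top','t22')
cv2.imwrite('pics/t22z.png',cv2.resize(p[145:215,175:320],None,fx=5,fy=5,interpolation=cv2.INTER_CUBIC)[:,:,::-1])
for f in('top0','t22'): print(load(f)[0][166:173,190:226,2].mean(0).round(0).astype(int).tolist())
```

```text
[ 0.5912 -0.1477  0.0885]
[ 0.5853 -0.1477  0.0878]
[ 0.5827 -0.0504  0.0971]
[148, 158, 161, 155, 116, 80, 88, 98, 102, 105, 106, 107, 108, 105, 105, 105, 102, 102, 101, 105, 103, 102, 101, 102, 100, 99, 98, 95, 85, 85, 86, 85, 84, 84, 87, 92]
[160, 168, 175, 165, 125, 88, 93, 106, 109, 114, 114, 116, 116, 111, 113, 112, 110, 110, 111, 111, 110, 110, 110, 109, 109, 107, 107, 104, 101, 100, 101, 119, 149, 160, 163, 164]
```

View pics/t22z.png

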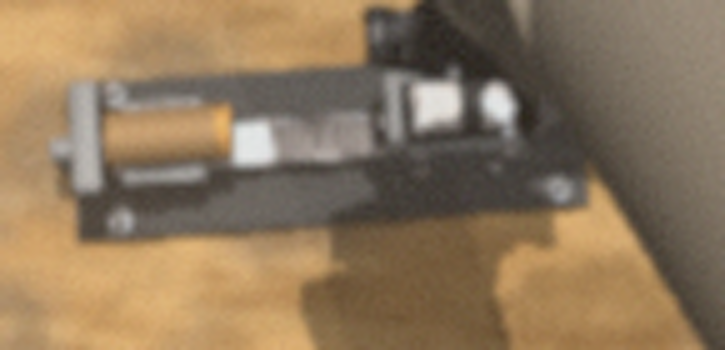

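The top view shows the core against the anvil with the plug flush at about (220,130) and the head well back. The trigger pad is at 88–89 mm and the release pad at 97 mm, so both levers are up, and the hand is clear.

```bash
python3 -c "
from station import bot
print(bot.hand_in())"
```

```text
the job is handed in; nothing more can be done
None
```

I pressed the plug home, slid the head back to its rear stop, let go of everything and handed the job in. No verdict was reported.

- **Pressing:** It took five full trigger strokes, the first two only closing the gap to the plug. I also aborted one extra stroke and re-centred, because the fingers had drifted forward off the thumb bar. The trigger force stayed at about 16 N while the plug moved. It then rose to about 21 N (23 N in total) over the last 2 mm, and the flange did not move between the two top pictures. I stopped there. By the given formula that is roughly 50 N at the jaw, under the 65 N limit, though I had no direct reading of the jaw force.
- **Release and return:** I held the release lever down at about 8–10 N and slid the head back until it stopped dead on the rear buffer, where the push rose to about 11 N. The head was still there, within about 1 mm, after I lifted off.
- **Last checks:**
  - The flange looks flush on the core, and the core lies against the anvil as it did at the start.
  - The trigger pad measured about 88 mm high against 90 mm nominal, and the release pad 97 mm against 96 mm, so both are up.
  - The contact force was near zero, with the hand clear of the clamp.
- **Not measured:** I judged "flush" and "at the stop" from pictures and force rises, not from joint readings. I did not measure the tape, spanner and marker again at the end, but the hand never went near them.

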